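# Unlock the cutting station with the hooked rod and open its hold-down beam

### The job

Open the hold-down beam of the cutting station: reach the hooked rod into the guard tunnel and drag the bolt by its orange post fully out to its stop, never touching the bolt with the gripper, then lay the rod down flat inside the green tray. Then swing the folded crank handle fully upright, and after that turn the brass wheel a quarter turn counter-clockwise to its stop, leaving the handle upright. Do not disturb the other things on the bench.

Things in the scene. Friction and masses are not known exactly. Their poses are not given: they have to be found in the camera images.
- station: Cutting station, one fixed dark-steel unit turned up to 12 degrees: guard tunnel, bolt, wheel. Its base plate is 16 mm thick, x -90 to 145, y -230 to 105. Origin on the bench; STATION AXES: x from the robot's side to the far side, y out of the tunnel's mouth, z up. Along the far side a red panel, two posts up to 101 mm above the bench and an aluminium hold-down beam that rises 20 mm as the wheel turns.
- tunnel_mouth (a point): Centre of the mouth of the guard tunnel, at station (-15, 90), 58 mm above the bench, same axes. The tunnel has grey walls and a roof of yellow bars (6 mm, with gaps of about 18 mm to see through) and runs from here 119 mm to -y, to a back wall. Inside it is 110 mm wide (55 either side of this point) and free from 38 to 92 mm above the bench; outside it is 97 mm high. 
- bolt_post (a point): Orange upright post, 14 mm across, on the sliding steel bolt inside the tunnel; the point is on its axis, 58 mm above the bench. It stands from 38 to 75 mm above the bench. Locked it is 80 mm inside the mouth, on station x = 0: 70 mm from the tunnel's -x wall, 40 mm from its +x wall. It slides along station +y.
- bolt (a joint): Slide of the bolt in m: 0 locked (its tip between two lugs of the wheel; it starts at 0 to 0.008), 0.060 fully out, at its stop. Friction about 4 N; it stays where it is left.
- rod_grip (a point): Centre of the blue handle (75 long, 24 wide, 24 high) of the hooked rod, which is 200 mm long, 0.12 kg, lying flat; nearly its balance point, 12 mm above what it lies on. x runs along the rod to the hook, z up. A dark 8 x 8 mm shaft at mid height runs from the handle to x = 162; its end bends square to +y as a flat hook: a finger 8 mm thick (x 154 to 162) ending at y = 28.
- rod_hook (a point): Point in the finger of the rod's hook, at x = 158.5, y = 18 mm from rod_grip in the rod's axes (same axes).
- tray: Shallow fixed green tray for the rod; origin at the centre of its underside, x along its length. Outside 260 x 135 x 16 high, walls and floor 4 mm thick. The rod fits lengthwise, either way round, with its handle's centre about 62 mm from the tray's centre.
- wheel_axis (a point): Point on the vertical axis of the station's brass handwheel, at station (0, -140), 68 mm above the bench (the height of the folded handle). Wheel 152 mm across, its top 42 mm above the bench. A fixed boss with a slot stands in its hub, 33 mm wide, up to 80 mm above the bench; the folded handle lies in the slot.
- wheel (a joint): Turn of the wheel in rad: 0 at the start, growing counter-clockwise seen from above, 1.571 at its stop. Friction 0.25 N m; stays where left. It is blocked while the bolt is in, and while the handle lies folded in the boss's slot.
- handle_hinge (a point): Hinge of the folding crank handle, on the wheel 65 mm from its axis (at the start towards station -x), 68 mm above the bench; it goes round with the wheel. The hinge's axis is level, tangential to the wheel.
- handle_grip (a point): Centre of the red grip (20 x 20 mm, 38 long) of the folding handle, 98 mm from the hinge; the handle is 115 mm long, its steel part 16 mm wide. Folded it lies level across the hub, the grip's centre 33 mm beyond the axis, with 16 mm of free space below the grip. x runs from the hinge to the free end, y across the handle.
- handle (a joint): Swing of the handle in rad: 0 folded level across the hub (it starts at 0 to 0.08), 1.571 upright on the wheel's rim, at its stop; the free end swings up and over. Stiff hinge, 0.10 N m: it stays where it is left.
- core: Bystander (mm): tall open cardboard tube, 64 across, 90 high; origin at the centre of its underside
- jar: Bystander (mm): glass jar with yellow lid, 60 across, 80 high; origin at the centre of its underside
- weight: Bystander (mm): round steel weight with a knob, 68 across, 70 high; origin at the centre of its underside
- tape: Bystander (mm): yellow ring lying flat, 96 across, 25 high; origin at the centre of its underside
- driver_grip (a point): Bystander (mm): screwdriver lying on the bench, 180 long; the point is on its handle
- carton: Bystander (mm): cardboard box 80 x 60 x 50; origin at the centre of its underside
- tin: Bystander (mm): blue can, 60 across, 85 high; origin at the centre of its underside

How it is judged:
By the outcome, as a careful person would: the job done as asked, in the order asked, and still so for the second after the job is handed in, with the robot touching nothing.
It also fails if it takes over 69 s, if anything falls off the work surface, if the arm or the gripper's body presses on something with over 40 N, if the wrist force passes 120 N, or if a joint passes its speed limit or range.

### The arm

A 6-joint arm with a two-finger parallel gripper is mounted at the origin on the work surface. World frame = base frame: x ahead of the robot, y to its left, z up, the work surface at z = 0. Lengths are in mm, angles in rad, forces in N, time in s.
With the tool pointing down it reaches from about 275 to 975 mm from the base axis. Payload 8.4 kg.
Tool frame: the origin (TCP) lies at the very end of the fingers, on their centre line; the grasp point (between the pads) lies 19 mm behind it (grip_depth is the distance from the TCP to the grasp point, in mm); y points along the fingers, z is the direction in which the jaws open and shut, and the axes are right-handed (so a half turn about y gives the same grasp; the last joint's range is limited). The gripper opens to 92 mm and grips with 3 to 60 N. Pads are 20 mm wide; open, the fingers measure 128 mm over their backs; the gripper's body (75 mm by 189 mm) begins 69 mm behind the grasp point.
Start: joints at [1.23, 0.353, 1.633, -0, 1.155, -0.002], TCP at [207.721, 589.474, 214.583] pointing down, gripper open.
Joint ranges: [-2.63, 2.63], [-0.92, 2.1], [0.06, 2.66], [-1.3, 4.44], [0, 2.69], [-3.02, 3.02]. Speed limits (rad/s): [2.22, 2.22, 2.79, 3.14, 3.14, 3.14].

### API

Orientations are given as a unit quaternion [x, y, z, w].
In Python, from cell import state, capture, camera_model, sign_off, masks_of, grip_depth gives the robot as it stands.
- The arm moves only by the tool arm_command, never from a script. Its arguments are lists of equal length, an entry for each row: "hand": the closure in counts, from 0 (fully open) to 255 (shut); "dp": the shift along the tool's x, y, z in mm, a list of three; "rot": the turn, a rotation vector about the tool's x, y, z in degrees, a list of three. In form: {"hand": [hand, ...], "dp": [[dx, dy, dz], ...], "rot": [[rx, ry, rz], ...]}. A call has 1 to 12 rows; each row is the pose to reach, as a shift and turn from the pose commanded when the call began, along the tool's axes at that moment; what a row does not reach only later rows make up. A row lasts 1/10 s, in which the tool goes at most 50 mm and 8.59 degrees, less where a joint would pass 70% of its speed; a pose out of reach is approached as far as the arm can. A call with a gripper value outside its range is refused whole. The fingers move at their own pace and stop on an object; "force" is the grip in N (left out, the last holds). Time passes only in rows, so rows that repeat a pose let the fingers close. It gives the time, the measured TCP pose, the force and the opening at its end, in the units of the state.
- state(): the state, without advancing time (a new reading comes with each control period).
- capture(name): name is "scene" or "top"; returns the picture (420x560x3 uint8, red, green, blue); there is no depth.
- camera_model(name): a dict with "fx", "fy", "cx", "cy" (pixels), "camera_from_world" (4x4, takes a point from world to camera coordinates). Camera axes: x right, y up, looking along -z (the intrinsics and any distortion apply to the point x, -y, -z); pixel columns grow to the right and rows downward; lengths in mm; the calibration is good to about 2 mm. A picture is of the moment at which its call begins. camera_model takes no time and is no camera call.
- sign_off(): hands the job in, once; it reports no verdict.
Trained networks look in the newest picture that a camera, given by its name, has taken for a name from the list of things; names that differ only in an ending like _2 or _b are one class to them, and where a whole thing is asked for, a point or a joint stands for the part that bears it (a point fixed in the world has none). Each returns a list of dicts, best first, with "p" (0 to 1); they miss things now and then, are a little off and sometimes report something else, mostly with a low value. They report only what shows in the picture. A call takes as long as a camera call.
- masks_of(camera, name): "pixels" (420x560 bool, what is visible of it) and "xy" ([column, row] in pixels, amid what is visible of it).
The state is a dict: "time": time; "joints": joint angles; "qvel": joint speeds; "effort": joint torques, N m; "tcp_pos": TCP position; "tcp_rot": TCP orientation; "wrist_force": force on the tool from outside, world axes, zero at the start; "moment": the same for the moment, N m; "gripper_width": finger opening in mm.
Only numpy, scipy, OpenCV 4.12 (cv2) and the standard library are available. Lean on these libraries where they do the work, as an engineer would, in place of code of your own. Each camera call takes 0.05 s, during which the arm holds its last target.

## Working session

There is one attempt and no reset: what is moved stays moved. The work goes in short steps, Python scripts to look and compute and a tool call to move; the robot and the scene stay as the last step left them, time stands still between calls to the robot, and variables do not carry over. Pictures are saved under pics/ and viewed, and the job is handed in when it is done.

Besides the shell and the picture viewer there is one more tool, called as name(argument=value, ...) on one line, values as JSON. arm_command: Moves the arm, as the interface text tells. Its arguments: {"type":"object","properties":{"hand":{"type":"array","items":{"type":"number"}},"dp":{"type":"array","items":{"type":"array","items":{"type":"number"}}},"rot":{"type":"array","items":{"type":"array","items":{"type":"number"}}},"force":{"type":"number"}},"required":["hand","dp","rot"]}

```bash
ls; mkdir -p pics; python3 - <<'E'
from cell import *
import cv2
print(state()); print(grip_depth)
for n in("scene","top"):
    im=capture(n); cv2.imwrite(f"pics/{n}0.png",cv2.cvtColor(im,cv2.COLOR_RGB2BGR)); m=camera_model(n); print(n,{k:(v if k!="camera_from_world" else [list(map(lambda a:round(float(a),3),r)) for r in v]) for k,v in m.items()})
E
```

```text
pics
{'time': 0.0, 'joints': array([ 1.22959324e+00,  3.53652394e-01,  1.63412026e+00, -3.19455439e-05,
        1.15522647e+00, -2.43284144e-03]), 'qvel': array([-1.03266049e-03, -7.73670334e-05, -7.66519805e-04, -1.17538982e-04,
       -1.91557310e-04,  3.11879926e-03]), 'effort': array([-3.07228293e-03, -5.93860960e+01, -3.34213543e+01,  6.94332551e-02,
        2.38611951e-02, -1.05214651e-04]), 'tcp_pos': array([207.56637799, 588.99532695, 213.86699533]), 'tcp_rot': array([ 0.6974794 , -0.11927176,  0.11912208, -0.69649599]), 'wrist_force': array([-0.39202387,  0.18187236,  0.64691954]), 'moment': array([ 0.03298353,  0.02495402, -0.00779042]), 'gripper_width': 92.19770768552955}
18.700000000000003
scene {'fx': 477.8382887114104, 'fy': 477.8382887114104, 'cx': 289.47665893738116, 'cy': 217.02507952251665, 'camera_from_world': [[0.779, 0.627, -0.009, -404.301], [-0.504, 0.634, 0.586, 238.296], [0.373, -0.452, 0.81, -1932.946], [0.0, 0.0, 0.0, 1.0]]}
top {'fx': 481.46168729625, 'fy': 481.46168729625, 'cx': 273.0915726607149, 'cy': 210.95148286896756, 'camera_from_world': [[-0.013, -1.0, 0.003, -0.157], [0.979, -0.013, 0.202, -525.825], [-0.202, 0.005, 0.979, -1249.322], [0.0, 0.0, 0.0, 1.0]]}
```

View pics/scene0.png

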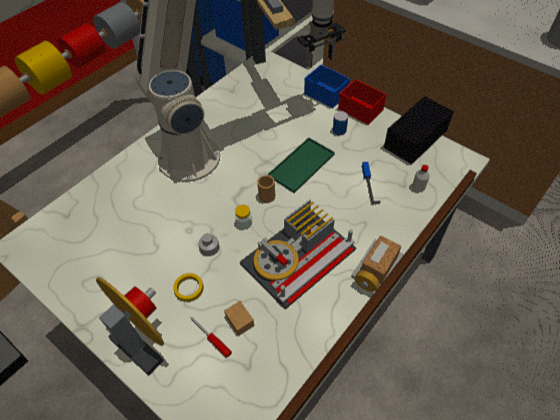

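View pics/top0.png

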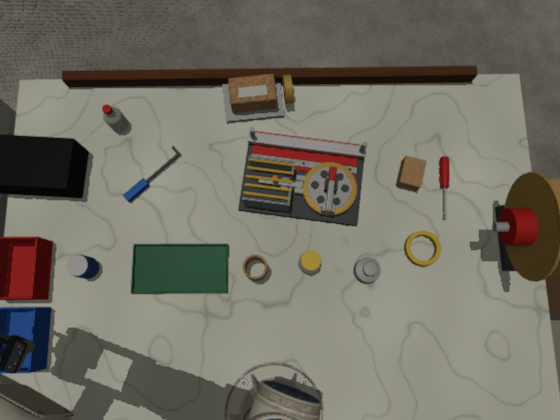

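```bash
cat > h.py <<'E'
import numpy as np, cv2
from cell import *
from scipy.spatial.transform import Rotation as R
def cm(n):
    m=camera_model(n); K=np.array([[m["fx"],0,m["cx"]],[0,m["fy"],m["cy"]],[0,0,1.]]); T=np.array(m["camera_from_world"]); return K,T
def proj(n,P):
    K,T=cm(n); P=np.atleast_2d(P); c=P@T[:3,:3].T+T[:3,3]; c=c*[1,-1,-1]; u=c@K.T; return u[:,:2]/u[:,2:]
def unproj(n,uv,z):
    K,T=cm(n); d=np.linalg.inv(K)@[uv[0],uv[1],1]; d=d*[1,-1,-1]; d=T[:3,:3].T@d; o=-T[:3,:3].T@T[:3,3]; return o+d*(z-o[2])/d[2]
def tri(uvs):
    A=[];b=[]
    for n,uv in uvs.items():
        K,T=cm(n); d=np.linalg.inv(K)@[uv[0],uv[1],1]; d=d*[1,-1,-1]; d=T[:3,:3].T@d; d/=np.linalg.norm(d); o=-T[:3,:3].T@T[:3,3]
        M=np.eye(3)-np.outer(d,d); A.append(M); b.append(M@o)
    return np.linalg.lstsq(np.vstack(A),np.hstack(b),rcond=None)[0]
def save(im,name,crop=None,s=1):
    if crop: x0,y0,x1,y1=crop; im=im[y0:y1,x0:x1]
    cv2.imwrite(name,cv2.resize(cv2.cvtColor(im,cv2.COLOR_RGB2BGR),None,fx=s,fy=s,interpolation=cv2.INTER_CUBIC))
E
python3 - <<'E'
from h import *
for n,c in(("top",(230,110,380,240)),("scene",(230,190,370,310))):
    im=capture(n); np.save(f"{n}0.npy",im); save(im,f"pics/{n}_st.png",c,5)
save(np.load("top0.npy"),"pics/top_rod.png",(110,130,200,215),7)
H=dict(station=0,tunnel_mouth=58,bolt_post=75,rod_grip=12,rod_hook=12,tray=8,wheel_axis=68,handle_hinge=68,handle_grip=68,core=45,jar=40,weight=35,tape=12,tin=42)
for k,z in H.items():
    for n in("top","scene"):
        r=masks_of(n,k)
        for q in r[:2]: print(k,n,round(q["p"],2),np.round(q["xy"],1),q["pixels"].sum(),np.round(unproj(n,q["xy"],z),0))
        if k in("rod_grip","rod_hook","station","tray") and r: np.save(f"m_{k}_{n}.npy",r[0]["pixels"])
print(state()["time"])
E
```

```text
station scene 0.84 [296.7 254.8] 6262 [622. -88.   0.]
tunnel_mouth top 0.62 [302.2 176.8] 9780 [619. -88.  58.]
tunnel_mouth scene 0.67 [298.4 252.1] 6416 [ 642. -104.   58.]
tunnel_mouth scene 0.67 [267.8 186. ] 422 [376.  51.  58.]
bolt_post top 0.78 [279.5 180.3] 197 [606. -25.  75.]
bolt_post scene 0.59 [271.  253.4] 170 [ 581. -173.   75.]
bolt_post scene 0.59 [207.9 243.6] 373 [ 390. -275.   75.]
rod_grip top 0.94 [142.6 183.4] 488 [619. 360.  12.]
rod_grip top 0.64 [303.6 177.1] 9663 [631. -95.  12.]
rod_grip scene 0.78 [368.3 174.8] 207 [619. 364.  12.]
rod_hook top 0.88 [144.  183.8] 481 [617. 356.  12.]
rod_hook scene 0.5 [370.9 175.2] 261 [628. 369.  12.]
tray top 0.85 [180.2 267.4] 4835 [381. 249.   8.]
tray scene 0.9 [298.8 166.4] 1853 [378. 234.   8.]
wheel_axis top 0.56 [302.4 179.2] 9791 [610. -88.  68.]
wheel_axis top 0.5 [253.  263.9] 296 [382.  48.  68.]
wheel_axis scene 0.85 [296.9 252. ] 6195 [ 642. -112.   68.]
wheel_axis scene 0.71 [338.7 123.1] 302 [393. 477.  68.]
handle_hinge top 0.83 [327.4 189.1] 2305 [ 581. -154.   68.]
handle_hinge top 0.74 [301.4 180.3
[... 244 characters left out ...]
377 [ 399. -120.   68.]
core top 0.62 [260.  261.4] 188 [391.  30.  45.]
core scene 0.63 [267.1 187.5] 441 [371.  51.  45.]
jar top 0.8 [312.8 258.4] 429 [ 397. -112.   40.]
jar scene 0.9 [238.9 217.5] 328 [ 379. -114.   40.]
weight top 0.9 [362.7 270.3] 572 [ 364. -245.   35.]
weight top 0.32 [329.7 188.4] 2282 [ 591. -165.   35.]
weight scene 0.86 [204.8 240.7] 372 [ 351. -259.   35.]
tape top 0.67 [413.5 247.4] 645 [ 427. -393.   12.]
tape scene 0.72 [191.7 293.4] 509 [ 450. -424.   12.]
tin top 0.87 [ 82.4 267.6] 628 [381. 503.  42.]
tin top 0.63 [300.8 180.2] 9668 [614. -85.  42.]
tin scene 0.87 [343.1 122.4] 309 [390. 516.  42.]
tin scene 0.57 [274.6 260.9] 1454 [ 595. -173.   42.]
1.6
```

View pics/top_st.png

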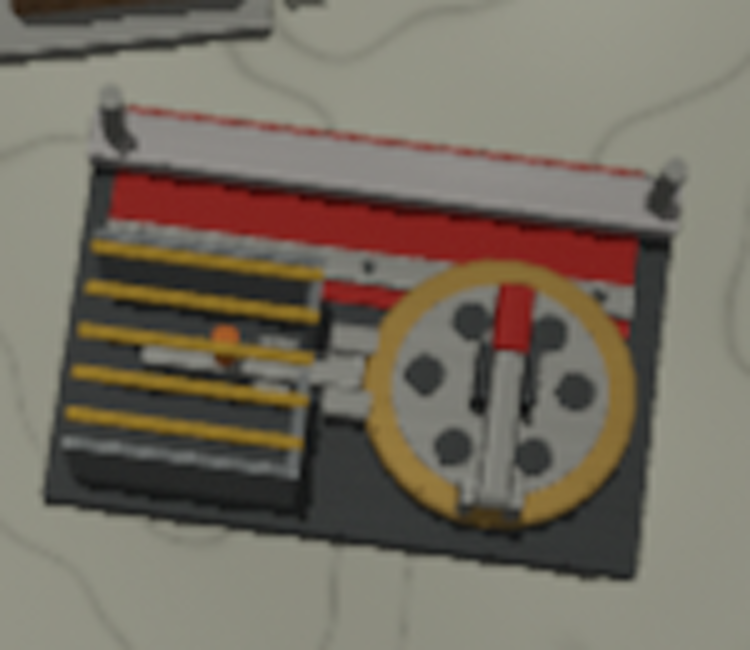

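View pics/scene_st.png

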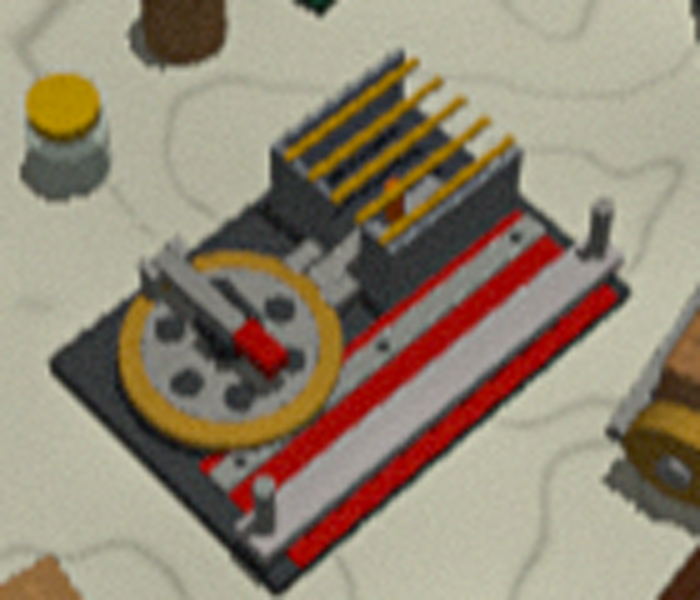

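View pics/top_rod.png

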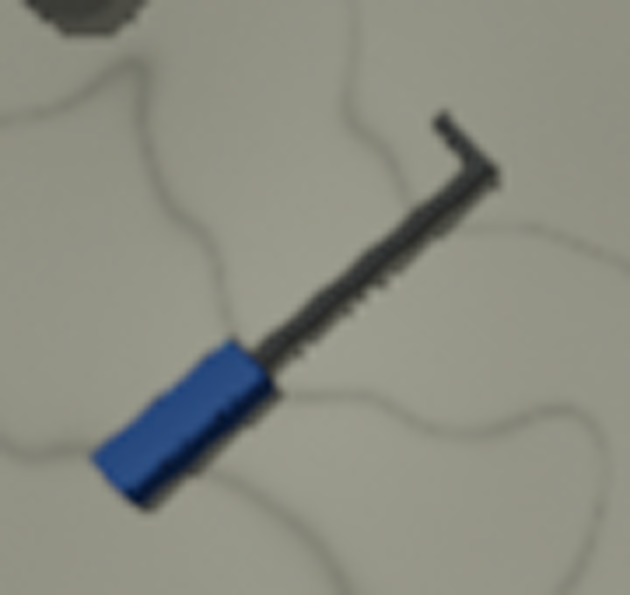

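```bash
cat > fit.py <<'E'
from h import *
from scipy.optimize import least_squares
def c(x,y,o,s): return np.array([(x+.5)/s-.5+o[0],(y+.5)/s-.5+o[1]])
t=lambda x,y:c(x,y,(230,110),5); s=lambda x,y:c(x,y,(230,190),5)
obs=[("top",(-90,105,16),t(45,500)),("top",(-90,-230,16),t(635,577)),("top",(0,-140,42),t(502,394)),
("scene",(-90,-230,16),s(52,362)),("scene",(145,-230,16),s(278,590)),("scene",(145,105,16),s(628,290)),("scene",(0,-140,42),s(231,349))]
def W(p,P): 
    a=p[2]; return np.array([p[0]+np.cos(a)*P[0]-np.sin(a)*P[1],p[1]+np.sin(a)*P[0]+np.cos(a)*P[1],P[2]])
f=lambda p:np.hstack([proj(n,W(p,P))[0]-uv for n,P,uv in obs])
r=least_squares(f,[600,-30,0],x_scale=[1,1,.01]); print(r.x,np.degrees(r.x[2])); print(np.round(r.fun.reshape(-1,2),1))
# separate cameras
for n in("top","scene"):
    g=lambda p:np.hstack([proj(m,W(p,P))[0]-uv for m,P,uv in obs if m==n]); print(n,least_squares(g,[600,-30,0],x_scale=[1,1,.01]).x)
np.save("station.npy",r.x)
for nm,P in dict(post=(0,10,75),mouth=(-15,90,58),wheel=(0,-140,68),hinge=(-65,-140,68),grip=(33,-140,68)).items(): print(nm,np.round(W(r.x,P)),np.round((np.array([proj("top",W(r.x,P))[0]])-[230,110])*5))
# rod
q=lambda x,y:c(x,y,(110,130),7)
print("rod")
robs=[(-37.5,12,24,q(92,458)),(37.5,12,24,q(232,338)),(37.5,-12,24,q(272,378)),(-37.5,-12,24,q(135,492)),(158,28,16,q(440,116)),(162,-4,16,q(497,175))]
f=lambda p:np.hstack([proj("top",W(p,P[:3]))[0]-P[3] for P in robs])
r=least_squares(f,[600,350,-.7],x_scale=[1,1,.01]); print(r.x,np.degrees(r.x[2])); print(np.round(r.fun.reshape(-1,2),1)); np.save("rod.npy",r.x)
# tray
for n in("top","scene"):
    m=np.load(f"m_tray_{n}.npy").astype(np.uint8); cs,_=cv2.findContours(m,0,2); k=max(cs,key=cv2.contourArea)
    pts=np.array([unproj(n,a[0],12)[:2] for a in k],np.float32); print(n,cv2.minAreaRect(pts))
S=state(); Rm=R.from_quat(S["tcp_rot"]).as_matrix(); print(np.round(Rm,3))
E
python3 fit.py
```

```text
[ 6.12492208e+02 -2.59128601e+01 -1.44543335e-01] -8.281723047908464
[[-0.8  0. ]
 [ 0.9  0.2]
 [-0.2 -0.9]
 [-1.5 -0.3]
 [-0.   0.5]
 [ 1.1 -0.3]
 [-0.2 -0.6]]
top [ 6.12170756e+02 -2.61979512e+01 -1.48275433e-01]
scene [ 6.12949523e+02 -2.60179493e+01 -1.42485001e-01]
post [614. -16.  75.] [[230. 337.]]
mouth [611.  65.  58.] [[ 81. 353.]]
wheel [ 592. -164.   68.] [[505. 375.]]
hinge [ 528. -155.   68.] [[492. 492.]]
grip [ 625. -169.   68.] [[511. 317.]]
rod
[598.84192269 376.17465428  -0.83560357] -47.8765580603174
[[-0.3  0. ]
 [ 0.4 -0.5]
 [ 0.2 -0.2]
 [-1.   1.3]
 [ 0.3  0.4]
 [ 0.5 -1.1]]
top ((380.5036315917969, 248.03512573242188), (265.2187805175781, 136.92251586914062), 89.95381164550781)
scene ((381.8446960449219, 247.70355224609375), (151.68765258789062, 274.19091796875), 1.7309727668762207)
[[ 0.943 -0.     0.332]
 [-0.332 -0.     0.943]
 [-0.    -1.    -0.   ]]
```

```bash
cat > goal.py <<'E'
from h import *
st=np.load("station.npy")
def W(p,P):
    a=p[2]; return np.array([p[0]+np.cos(a)*P[0]-np.sin(a)*P[1],p[1]+np.sin(a)*P[0]+np.cos(a)*P[1],P[2]])
def goal(pos,yaw):
    S=state(); Rm=R.from_quat(S["tcp_rot"]).as_matrix()
    z=np.array([np.cos(yaw),np.sin(yaw),0]); y=np.array([0,0,-1.]); x=np.cross(y,z); G=np.stack([x,y,z],1)
    dp=Rm.T@(np.array(pos)-S["tcp_pos"]); rv=R.from_matrix(Rm.T@G).as_rotvec(degrees=True)
    return np.round(dp,1).tolist(),np.round(rv,2).tolist()
def info():
    S=state(); Rm=R.from_quat(S["tcp_rot"]).as_matrix()
    print("t",round(S["time"],2),"tcp",np.round(S["tcp_pos"],1),"jawyaw",round(np.degrees(np.arctan2(Rm[1,2],Rm[0,2])),2),"down",np.round(Rm[:,1],3),"j",np.round(S["joints"],2),"F",np.round(S["wrist_force"],1),"w",round(S["gripper_width"],1))
D=np.radians
E
python3 - <<'E'
from goal import *
info(); print(goal([598.8,376.2,80],D(42.1)))
E
```

```text
t 1.6 tcp [207.7 589.5 214.6] jawyaw 70.59 down [-0. -0. -1.] j [ 1.23  0.35  1.63  0.    1.16 -0.  ] F [0.4 0.4 0.1] w 92.2
([439.8, 134.6, -71.2], [0.0, 28.49, -0.0])
```

arm_command(hand=[0,0,0,0,0,0,0,0,0,0,0,0], dp=[[440,134.6,-71],[440,134.6,-71],[440,134.6,-71],[440,134.6,-71],[440,134.6,-71],[440,134.6,-71],[440,134.6,-71],[440,134.6,-71],[440,134.6,-71],[440,134.6,-71],[440,134.6,-71],[440,134.6,-71]], rot=[[0,28.5,0],[0,28.5,0],[0,28.5,0],[0,28.5,0],[0,28.5,0],[0,28.5,0],[0,28.5,0],[0,28.5,0],[0,28.5,0],[0,28.5,0],[0,28.5,0],[0,28.5,0]])

```text
time: 2.8
tcp_pos: [598.2, 376.8, 80.1]
tcp_rot: [0.646, -0.287, 0.287, -0.646]
wrist_force: [0.3, 0.5, 0.1]
gripper_width: 91.7
```

```bash
python3 - <<'E'
from goal import *
info(); print(goal([598.8,376.2,4],D(42.1)))
n="scene"; im=capture(n); save(im,"pics/s1.png",(310,60,450,220),4)
E
```

```text
t 2.8 tcp [598.2 376.8  80.1] jawyaw 42.07 down [-0.001  0.    -1.   ] j [ 0.56  0.61  1.54  0.    0.99 -0.17] F [0.3 0.5 0.1] w 91.7
([0.9, 76.1, 0.1], [0.03, -0.03, -0.04])
```

View pics/s1.png

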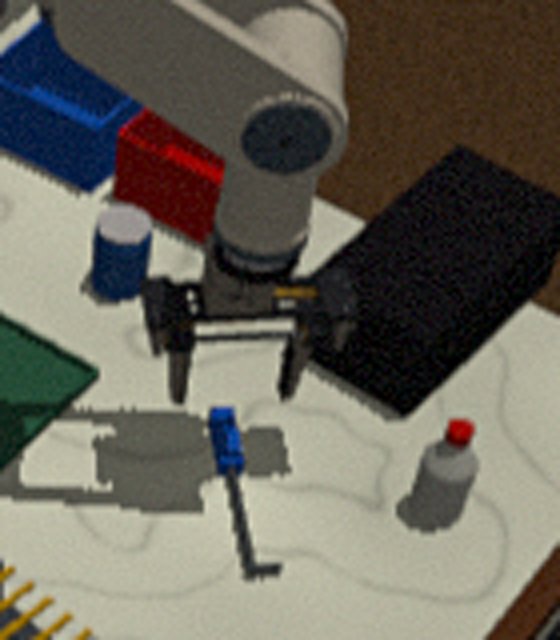

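```bash
python3 - <<'E'
from h import *
for p in((88,140),(88,197),(72,136)): print([np.round(unproj("top",p,z)[:2]) for z in (0,80,150)])
E
```

```text
[array([754., 528.]), array([725., 496.]), array([699., 468.])]
[array([584., 517.]), array([565., 486.]), array([548., 458.])]
[array([767., 575.]), array([737., 540.]), array([710., 510.])]
```

arm_command(hand=[0,0,0,0,0], dp=[[0.9,25,0],[0.9,45,0],[0.9,60,0],[0.9,72,0],[0.9,76,0]], rot=[[0,0,0],[0,0,0],[0,0,0],[0,0,0],[0,0,0]])

```text
time: 3.35
tcp_pos: [598.6, 376.0, 3.0]
tcp_rot: [0.647, -0.287, 0.286, -0.646]
wrist_force: [-0.6, -0.0, 0.5]
gripper_width: 91.8
```

arm_command(hand=[160,255,255,255,255,255,255,255,255,255], dp=[[0,0,0],[0,0,0],[0,0,0],[0,0,0],[0,0,0],[0,0,0],[0,0,0],[0,0,0],[0,0,0],[0,0,0]], rot=[[0,0,0],[0,0,0],[0,0,0],[0,0,0],[0,0,0],[0,0,0],[0,0,0],[0,0,0],[0,0,0],[0,0,0]], force=45)

```text
time: 4.35
tcp_pos: [599.9, 375.7, 4.0]
tcp_rot: [-0.646, 0.287, -0.287, 0.646]
wrist_force: [0.9, 0.3, -0.6]
gripper_width: 23.2
```

arm_command(hand=[255,255,255,255,255], dp=[[0,-30,0],[0,-80,0],[0,-100,0],[0,-100,0],[0,-100,0]], rot=[[0,0,0],[0,0,0],[0,0,0],[0,0,0],[0,0,0]])

```text
time: 4.85
tcp_pos: [599.3, 375.3, 103.4]
tcp_rot: [0.646, -0.287, 0.287, -0.646]
wrist_force: [0.8, 0.6, -0.8]
gripper_width: 23.7
```

```bash
python3 - <<'E'
from goal import *
info()
im=capture("top"); save(im,"pics/t2.png",(100,110,240,220),5)
im=capture("scene"); save(im,"pics/s2.png",(310,60,450,220),4)
# pre-insert: rod_grip at station y=300, x=-46, tcp z 50+... 
print(goal([*W(st,(-46,290,0))[:2],103],st[2]))
E
```

```text
t 4.85 tcp [599.3 375.3 103.4] jawyaw 42.09 down [-0. -0. -1.] j [ 0.56  0.59  1.53 -0.    1.03 -0.18] F [ 0.8  0.6 -0.8] w 23.7
([86.4, -1.0, -64.2], [0.19, 50.37, 0.05])
```

View pics/t2.png

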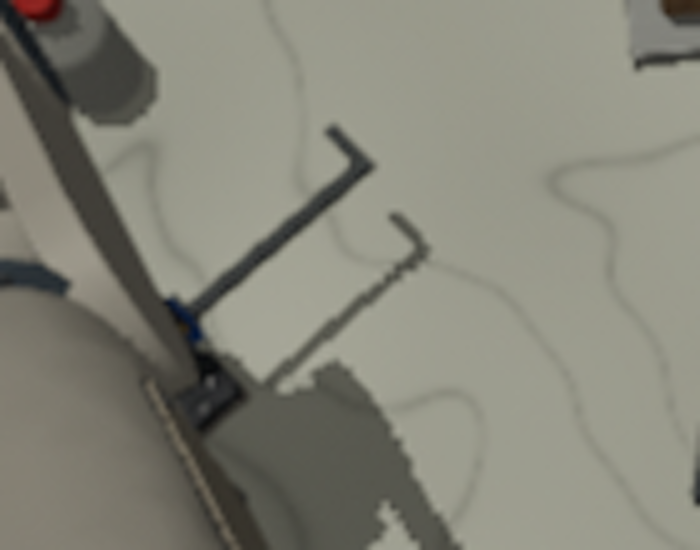

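View pics/s2.png

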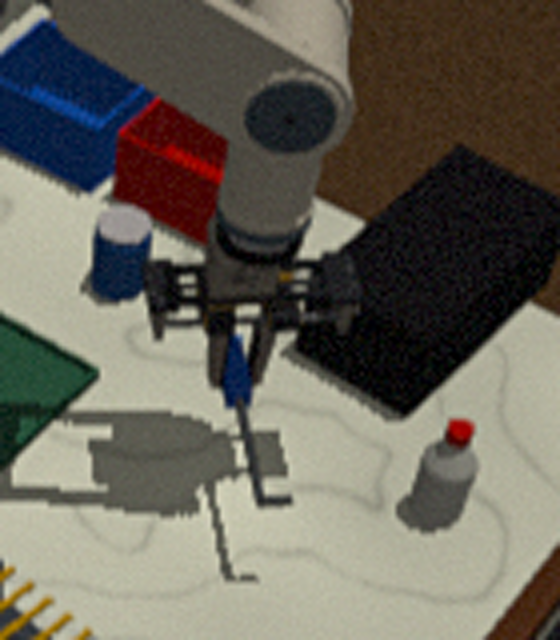

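arm_command(hand=[255,255,255,255,255,255,255,255], dp=[[86,-1,-64],[86,-1,-64],[86,-1,-64],[86,-1,-64],[86,-1,-64],[86,-1,-64],[86,-1,-64],[86,-1,-64]], rot=[[0,50.4,0],[0,50.4,0],[0,50.4,0],[0,50.4,0],[0,50.4,0],[0,50.4,0],[0,50.4,0],[0,50.4,0]])

```text
time: 5.75
tcp_pos: [609.1, 268.5, 103.5]
tcp_rot: [-0.464, 0.534, -0.534, 0.463]
wrist_force: [0.5, 0.1, -1.5]
gripper_width: 23.8
```

```bash
python3 - <<'E'
from goal import *
info(); print(goal([*W(st,(-46,290,0))[:2],50],st[2]))
im=capture("top"); save(im,"pics/t3.png",(150,110,350,240),4)
im=capture("scene"); save(im,"pics/s3.png",(250,120,400,270),4)
E
```

```text
t 5.75 tcp [609.1 268.5 103.5] jawyaw -8.09 down [-0.002 -0.001 -1.   ] j [ 0.41  0.53  1.63 -0.    0.99  0.55] F [ 0.5  0.1 -1.5] w 23.8
([0.8, 53.5, -0.1], [0.11, 0.19, 0.07])
```

View pics/t3.png

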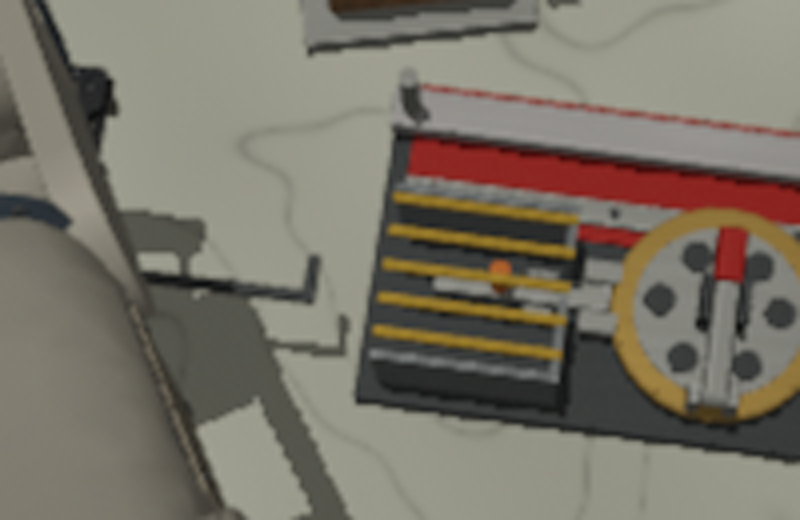

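View pics/s3.png

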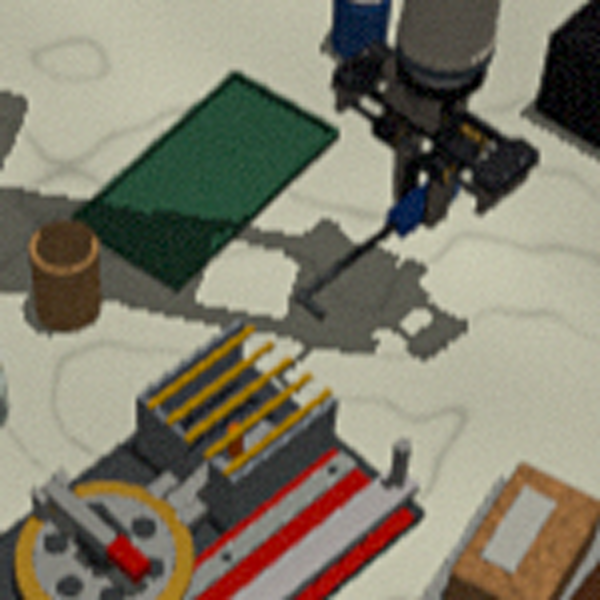

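```bash
python3 - <<'E'
from goal import *
def inv(p,q): 
    a=p[2]; d=q[:2]-p[:2]; return np.array([np.cos(a)*d[0]+np.sin(a)*d[1],-np.sin(a)*d[0]+np.cos(a)*d[1]])
tcp=np.array([609.1,268.5]); print("tcp st",inv(st,tcp))
for nm,uv in dict(corner=(317,300),tip=(314,256)).items():
    P=unproj("top",((uv[0]+.5)/4-.5+150,(uv[1]+.5)/4-.5+110),115.5); print(nm,inv(st,P))
for nm,uv in dict(corner=(297,300),tip=(322,315)).items():
    P=unproj("scene",((uv[0]+.5)/4-.5+250,(uv[1]+.5)/4-.5+120),115.5); print(nm,inv(st,P))
# post top in top image (orange) & scene
P=unproj("top",((500+.5)/4-.5+150,(269+.5)/4-.5+110),75); print("post",inv(st,P))
P=unproj("scene",((235+.5)/4-.5+250,(424+.5)/4-.5+120),75); print("post",inv(st,P))
E
```

```text
tcp st [-45.76422106 290.85404474]
corner [-46.92880832 128.00081713]
tip [-17.79192397 134.38136833]
corner [-43.85336538 129.08944539]
tip [-17.28246405 133.0532537 ]
post [ 0.80548095 13.8752297 ]
post [-5.88429665 18.04042852]
```

arm_command(hand=[255,255,255,255,255,255,255], dp=[[0.8,20,0],[0.8,40,0],[0.8,53.5,0],[0.8,53.5,0],[20,53.5,0],[40,53.5,0],[40,53.5,0]], rot=[[0,0.2,0],[0,0.2,0],[0,0.2,0],[0,0.2,0],[0,0.2,0],[0,0.2,0],[0,0.2,0]])

```text
time: 6.55
tcp_pos: [603.6, 226.1, 52.1]
tcp_rot: [0.461, -0.536, 0.536, -0.461]
wrist_force: [-0.4, -0.3, -1.4]
gripper_width: 23.6
```

```bash
python3 - <<'E'
from goal import *
info(); print(goal([*W(st,(-46,148,0))[:2],50],st[2]))
im=capture("top"); save(im,"pics/t4.png",(180,110,330,220),5)
im=capture("scene"); save(im,"pics/s4.png",(250,120,400,270),4)
E
```

```text
t 6.55 tcp [603.6 226.1  52.1] jawyaw -8.59 down [-0.    -0.001 -1.   ] j [ 0.36  0.56  1.7  -0.    0.87  0.51] F [-0.4 -0.3 -1.4] w 23.6
([100.1, 2.2, -0.4], [0.02, -0.31, 0.05])
```

View pics/t4.png

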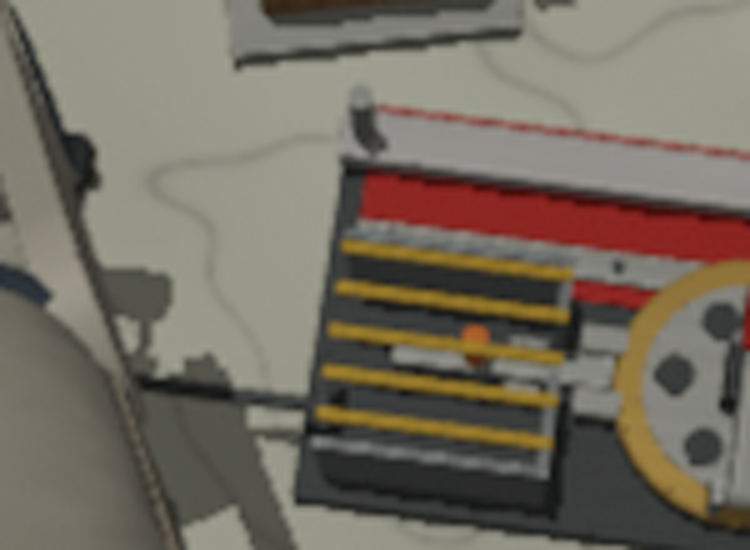

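View pics/s4.png

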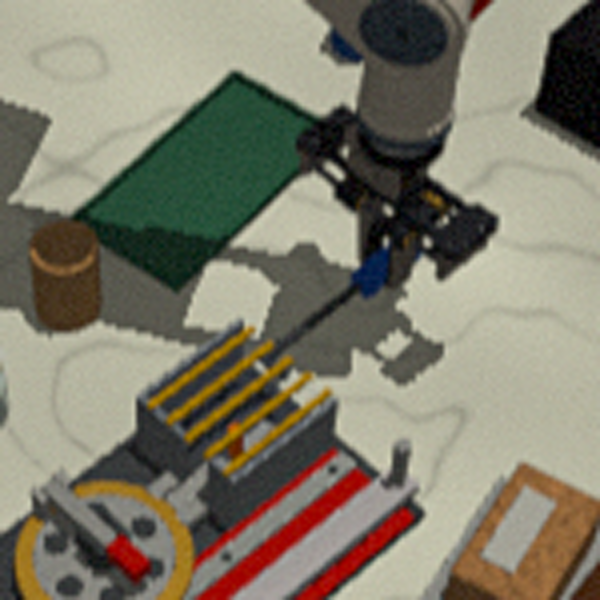

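arm_command(hand=[255,255,255,255,255,255,255], dp=[[20,2,-0.4],[40,2,-0.4],[60,2,-0.4],[80,2,-0.4],[100,2,-0.4],[100,2,-0.4],[100,2,-0.4]], rot=[[0,-0.3,0],[0,-0.3,0],[0,-0.3,0],[0,-0.3,0],[0,-0.3,0],[0,-0.3,0],[0,-0.3,0]])

```text
time: 7.35
tcp_pos: [589.1, 129.8, 49.7]
tcp_rot: [0.462, -0.535, 0.535, -0.463]
wrist_force: [0.3, 0.3, -1.0]
gripper_width: 23.8
```

```bash
python3 - <<'E'
from goal import *
info(); print(goal([*W(st,(-18,148,0))[:2],50],st[2]))
im=capture("top"); save(im,"pics/t5.png",(180,110,330,220),5)
im=capture("scene"); save(im,"pics/s5.png",(250,150,370,270),5)
E
```

```text
t 7.35 tcp [589.1 129.8  49.7] jawyaw -8.31 down [ 0.  0. -1.] j [0.21 0.52 1.8  0.   0.82 0.36] F [ 0.3  0.3 -1. ] w 23.8
([2.7, -0.3, 27.6], [-0.02, -0.02, -0.02])
```

View pics/t5.png

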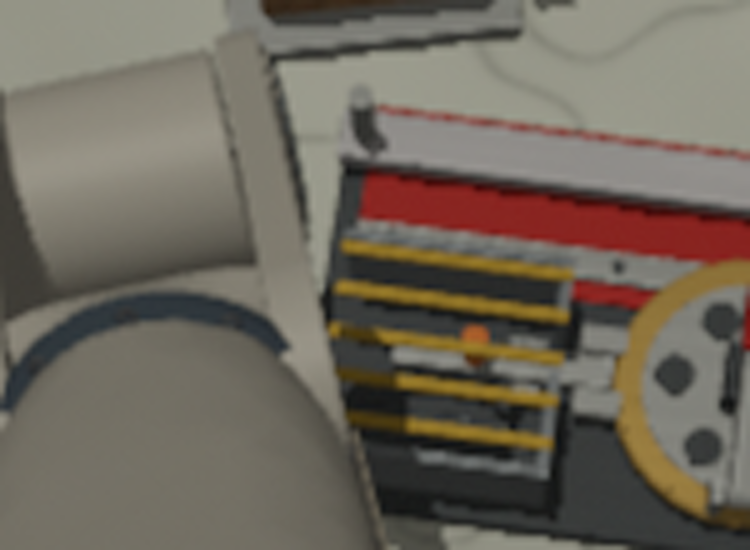

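View pics/s5.png

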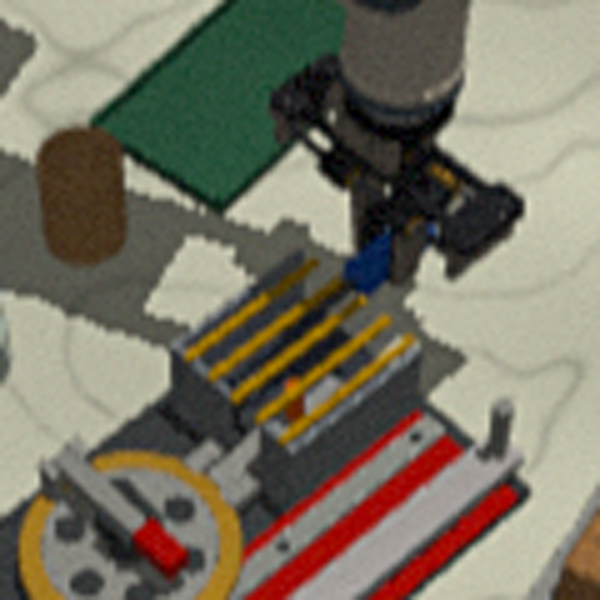

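arm_command(hand=[255,255,255,255,255,255], dp=[[2.5,0,0],[2.5,0,8],[2.5,0,16],[2.5,0,24],[2.5,0,27.5],[2.5,0,27.5]], rot=[[0,0,0],[0,0,0],[0,0,0],[0,0,0],[0,0,0],[0,0,0]])

```text
time: 8.05
tcp_pos: [616.5, 124.0, 49.4]
tcp_rot: [0.463, -0.535, 0.535, -0.463]
wrist_force: [-0.2, 0.2, -1.2]
gripper_width: 23.7
```

```bash
python3 - <<'E'
from goal import *
info(); 
im=capture("top"); 
for y in(-7,):
  for P in((10,148-154,62),(10,148-162,62),(-14,-6,62),(0,14,75)): print((proj("top",W(st,P))[0]-[180,110])*5)
save(im,"pics/t6.png",(180,110,330,220),5)
im=capture("scene"); save(im,"pics/s6.png",(250,150,370,270),5)
E
```

```text
t 8.05 tcp [616.5 124.   49.4] jawyaw -8.22 down [ 0.  0. -1.] j [ 0.2   0.55  1.74 -0.    0.85  0.34] F [-0.2  0.2 -1.2] w 23.7
[511.27199535 329.34959858]
[525.80713642 331.209803  ]
[505.66798585 371.53828576]
[472.70174962 335.77249766]
```

View pics/t6.png

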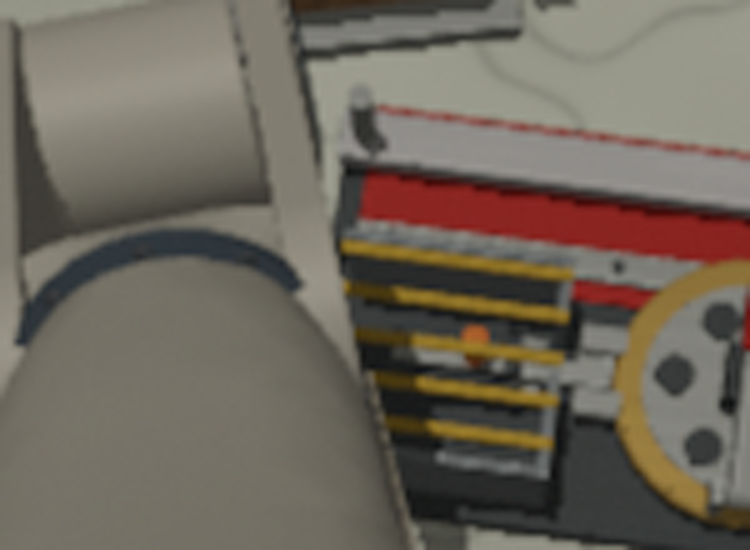

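View pics/s6.png

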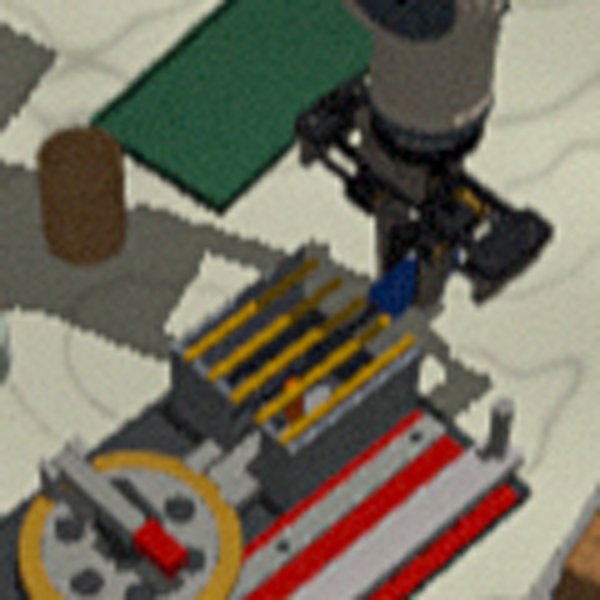

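arm_command(hand=[255,255,255,255,255,255,255,255], dp=[[-8,0,0],[-16,0,0],[-26,0,0],[-36,0,0],[-46,0,0],[-56,0,0],[-64,0,0],[-64,0,0]], rot=[[0,0,0],[0,0,0],[0,0,0],[0,0,0],[0,0,0],[0,0,0],[0,0,0],[0,0,0]])

```text
time: 8.95
tcp_pos: [625.2, 189.0, 49.5]
tcp_rot: [-0.463, 0.534, -0.534, 0.463]
wrist_force: [-0.7, -0.1, -1.9]
gripper_width: 23.9
```

arm_command(hand=[255,255], dp=[[-2,0,0],[-3,0,0]], rot=[[0,0,0],[0,0,0]])

```text
time: 9.15
tcp_pos: [625.3, 190.1, 49.4]
tcp_rot: [0.463, -0.534, 0.535, -0.463]
wrist_force: [0.4, -4.2, -2.3]
gripper_width: 23.4
```

```bash
python3 - <<'E'
from goal import *
info(); 
im=capture("top"); save(im,"pics/t7.png",(180,110,330,220),5)
im=capture("scene"); save(im,"pics/s7.png",(250,150,370,270),5)
E
```

```text
t 9.15 tcp [625.3 190.1  49.4] jawyaw -8.2 down [-0. -0. -1.] j [ 0.29  0.58  1.69 -0.    0.88  0.44] F [ 0.4 -4.2 -2.3] w 23.4
```

View pics/t7.png

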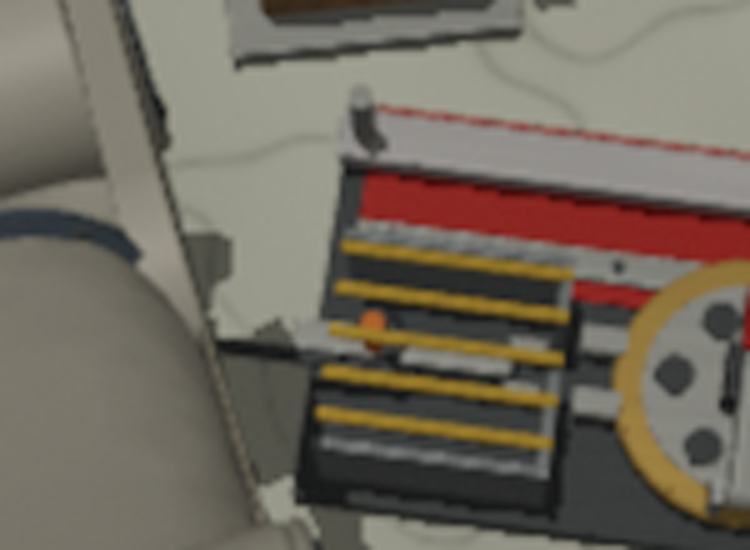

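View pics/s7.png

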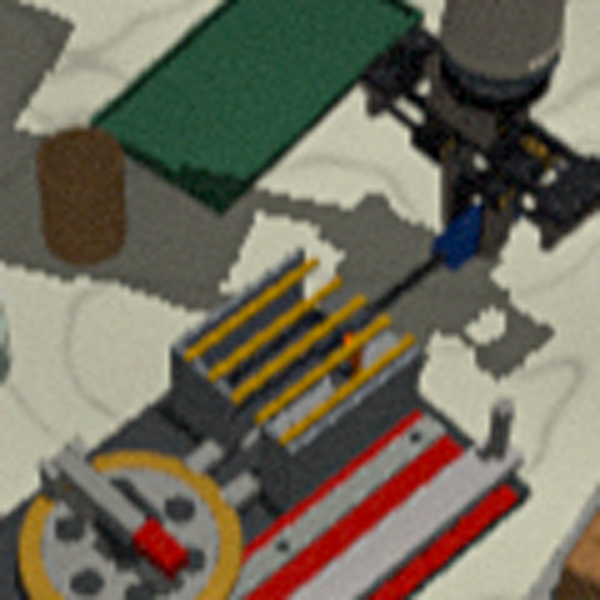

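arm_command(hand=[255,255,255], dp=[[-1.5,0,0],[-2.5,0,0],[-2.5,0,0]], rot=[[0,0,0],[0,0,0],[0,0,0]])

```text
time: 9.55
tcp_pos: [625.2, 191.1, 49.1]
tcp_rot: [0.464, -0.534, 0.535, -0.462]
wrist_force: [0.7, -10.7, -1.6]
gripper_width: 23.7
```

arm_command(hand=[255,255,255], dp=[[-1,0,0],[-2,0,0],[-2,0,0]], rot=[[0,0,0],[0,0,0],[0,0,0]])

```text
time: 9.85
tcp_pos: [625.1, 191.4, 48.8]
tcp_rot: [0.465, -0.534, 0.535, -0.461]
wrist_force: [0.4, -18.1, -1.8]
gripper_width: 23.6
```

arm_command(hand=[255,255,255,255,255,255], dp=[[6,0,0],[11,0,0],[11,0,-9],[11,0,-18],[11,0,-28],[11,0,-28]], rot=[[0,0,0],[0,0,0],[0,0,0],[0,0,0],[0,0,0],[0,0,0]])

```text
time: 10.45
tcp_pos: [594.7, 188.4, 49.4]
tcp_rot: [-0.464, 0.535, -0.534, 0.463]
wrist_force: [-0.0, 0.1, -1.6]
gripper_width: 23.3
```

```bash
python3 - <<'E'
from goal import *
info(); print(goal([*W(st,(-46,290,0))[:2],50],st[2]))
im=capture("top"); save(im,"pics/t8.png",(180,110,330,220),5)
E
```

```text
t 10.45 tcp [594.7 188.4  49.4] jawyaw -8.16 down [-0.001 -0.    -1.   ] j [0.3  0.54 1.75 0.   0.85 0.45] F [-0.   0.1 -1.6] w 23.3
([-80.5, -0.6, 2.7], [0.08, 0.12, 0.02])
```

View pics/t8.png

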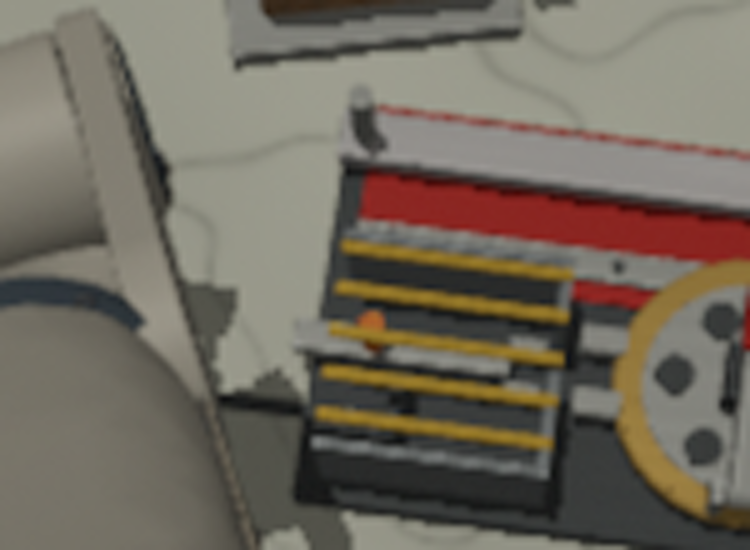

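```bash
python3 - <<'E'
from goal import *
for y in(10,14,18,66,70): print(y,(proj("top",W(st,(0,y,75)))[0]-[180,110])*5,(proj("scene",W(st,(0,y,75)))[0]-[250,150])*5)
im=capture("scene"); save(im,"pics/s8.png",(250,150,370,270),5)
np.save("s8.npy",im); 
for n in("top","scene"):
    r=masks_of(n,"bolt_post")
    for q in r[:2]: print(n,round(q["p"],2),(q["xy"]-np.array([180,110] if n=="top" else [250,150]))*5,q["pixels"].sum())
for n in("top","scene"):
    im=capture(n).astype(int); m=(im[...,0]>150)&(im[...,1]>60)&(im[...,1]<140)&(im[...,2]<80)&(im[...,0]-im[...,1]>60); m[:, :230]=0; m[:100]=0;m[260:]=0
    for i,(c) in enumerate(cv2.connectedComponentsWithStats(m.astype(np.uint8))[2]): print(n,c)
E
```

```text
10 [480.04568499 336.71320673] [289.44282156 389.86569707]
14 [472.70174962 335.77249766] [293.63285928 386.57436473]
18 [465.3588921  334.83192665] [297.81484892 383.28935427]
66 [377.32858863 323.55583272] [347.37931847 344.35578076]
70 [369.99972171 322.61705382] [351.45875921 341.15132388]
top 0.64 [362. 349.] 183
top 0.37 [654.5 745. ] 419
scene 0.43 [356.5 374. ] 99
top [     0      0    560    420 235193]
top [252 173   4   2   7]
scene [     0      0    560    420 235176]
scene [365 104   1   1   1]
scene [319 217   2   2   4]
scene [330 236   1   1   1]
scene [341 241   1   1   1]
scene [321 243   1   1   1]
scene [318 245   2   2   2]
scene [335 245   2   2   2]
scene [315 248   1   1   1]
scene [330 249   2   2   2]
scene [313 250   1   1   1]
scene [308 253   2   2   2]
scene [324 254   2   2   2]
scene [303 257   2   2   2]
scene [286 259   1   1   1]
scene [319 259   1   1   1]
```

View pics/s8.png

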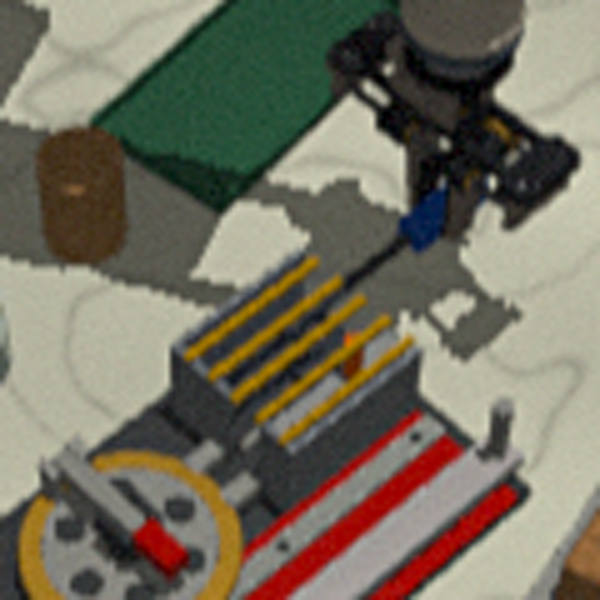

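arm_command(hand=[255,255,255,255,255,255,255,255], dp=[[-15,0,0.5],[-35,0,1],[-55,0,2],[-80,0,2],[-90,0,2],[-90,-30,2],[-90,-50,2],[-90,-50,2]], rot=[[0,0,0],[0,0,0],[0,0,0],[0,0,0],[0,0,0],[0,0,0],[0,0,0],[0,0,0]])

```text
time: 11.55
tcp_pos: [613.3, 278.4, 102.3]
tcp_rot: [0.462, -0.534, 0.535, -0.465]
wrist_force: [0.6, -0.5, -0.7]
gripper_width: 23.5
```

```bash
python3 - <<'E'
from goal import *
info(); print(goal([374,310,100],0))
E
```

```text
t 11.55 tcp [613.3 278.4 102.3] jawyaw -8.16 down [ 0.004  0.002 -1.   ] j [ 0.42  0.54  1.61 -0.    0.98  0.57] F [ 0.6 -0.5 -0.7] w 23.5
([2.7, 1.3, -241.4], [-0.25, -8.16, -0.13])
```

arm_command(hand=[255,255,255,255,255,255,255,255,255], dp=[[0,0,-30],[1,0,-75],[1,0,-120],[2,0,-165],[2,1,-205],[2.7,1.3,-230],[2.7,1.3,-241],[2.7,1.3,-241],[2.7,1.3,-241]], rot=[[0,-2,0],[0,-4,0],[0,-6,0],[0,-8,0],[0,-8.2,0],[0,-8.2,0],[0,-8.2,0],[0,-8.2,0],[0,-8.2,0]])

```text
time: 12.45
tcp_pos: [373.7, 308.9, 98.2]
tcp_rot: [-0.5, 0.5, -0.5, 0.5]
wrist_force: [0.7, -0.0, -0.7]
gripper_width: 23.5
```

```bash
python3 - <<'E'
from goal import *
info(); print(goal([374,310,10],0))
save(capture("scene"),"pics/s9.png",(240,60,400,220),4)
save(capture("top"),"pics/t9.png",(110,180,260,310),4)
E
```

```text
t 12.45 tcp [373.7 308.9  98.2] jawyaw 0.01 down [ 0.001  0.    -1.   ] j [ 0.69  0.29  2.03 -0.    0.82  0.69] F [ 0.7 -0.  -0.7] w 23.5
([-1.0, 88.2, 0.2], [-0.05, 0.01, -0.02])
```

View pics/s9.png

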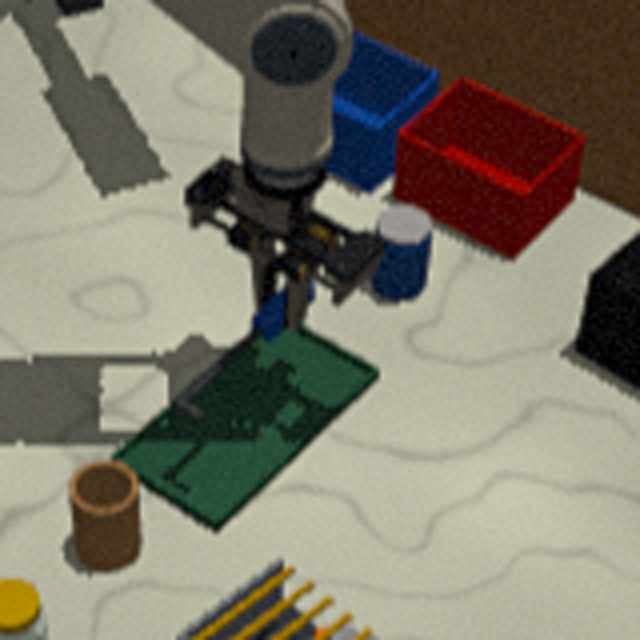

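View pics/t9.png

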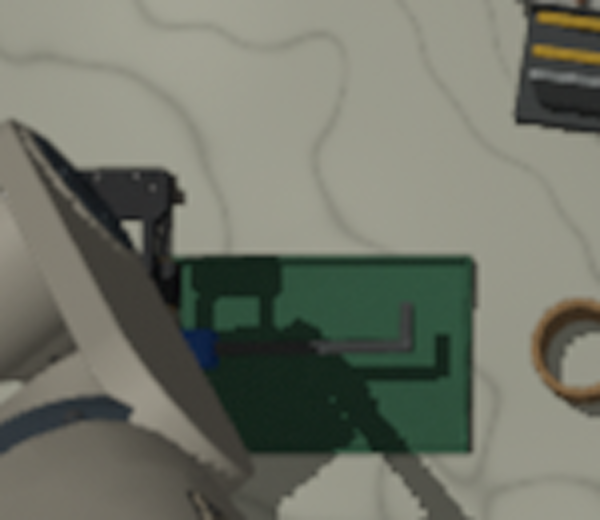

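arm_command(hand=[255,255,255,255,255,255,255], dp=[[0,30,0],[0,60,0],[-1,78,0],[-1,84,0],[-1,88,0],[-1,89.5,0],[-1,89.5,0]], rot=[[0,0,0],[0,0,0],[0,0,0],[0,0,0],[0,0,0],[0,0,0],[0,0,0]])

```text
time: 13.25
tcp_pos: [373.2, 309.8, 9.2]
tcp_rot: [-0.5, 0.5, -0.5, 0.5]
wrist_force: [0.2, 0.2, -1.8]
gripper_width: 23.9
```

arm_command(hand=[255,255,255], dp=[[0,1,0],[0,1.5,0],[0,1.5,0]], rot=[[0,0,0],[0,0,0],[0,0,0]])

```text
time: 13.55
tcp_pos: [373.1, 309.9, 8.0]
tcp_rot: [-0.5, 0.5, -0.5, 0.5]
wrist_force: [-0.2, -1.1, 4.5]
gripper_width: 23.6
```

arm_command(hand=[150,150,150,150,150,150], dp=[[0,0,0],[0,0,0],[0,0,0],[0,0,0],[0,0,0],[0,0,0]], rot=[[0,0,0],[0,0,0],[0,0,0],[0,0,0],[0,0,0],[0,0,0]])

```text
time: 14.15
tcp_pos: [372.6, 309.5, 7.1]
tcp_rot: [-0.5, 0.5, -0.5, 0.5]
wrist_force: [-0.0, 0.3, 0.5]
gripper_width: 38.3
```

Open and clear; lift to 150.

arm_command(hand=[150,150,150,150,100,100], dp=[[0,-15,0],[0,-50,0],[0,-100,0],[0,-150,0],[0,-170,0],[0,-170,0]], rot=[[0,0,0],[0,0,0],[0,0,0],[0,0,0],[0,0,0],[0,0,0]])

```text
time: 14.75
tcp_pos: [374.3, 310.9, 180.6]
tcp_rot: [-0.498, 0.5, -0.5, 0.502]
wrist_force: [0.7, -0.2, -0.8]
gripper_width: 51.7
```

```bash
python3 - <<'E'
from goal import *
info(); print(goal([*W(st,(35,-140,0))[:2],180],st[2]-np.pi/2))
print(W(st,(35,-140,0)))
save(capture("scene"),"pics/s10.png",(240,60,400,220),4)
save(capture("top"),"pics/t10.png",(110,180,260,310),4)
E
```

```text
t 14.75 tcp [374.3 310.9 180.6] jawyaw -0.01 down [ 0.005  0.004 -1.   ] j [0.69 0.17 1.96 0.   1.   0.69] F [ 0.7 -0.2 -0.8] w 51.7
([480.3, -0.2, 252.8], [-0.01, 98.27, -0.42])
[ 626.96154452 -169.4943293     0.        ]
```

View pics/s10.png

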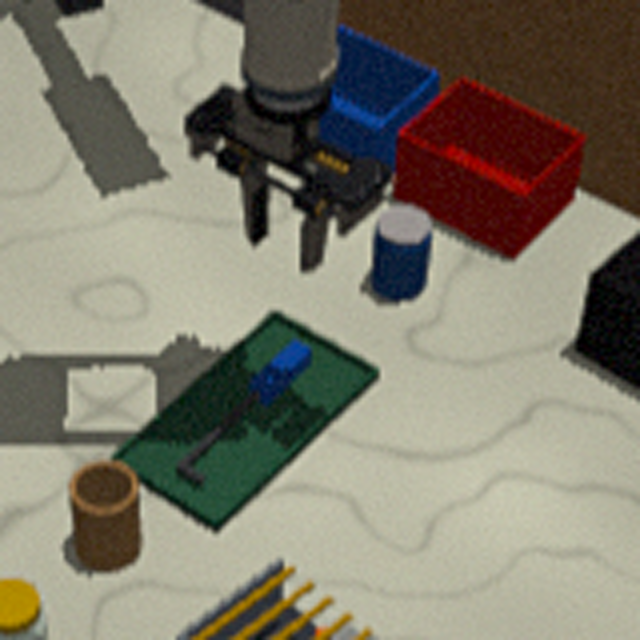

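View pics/t10.png

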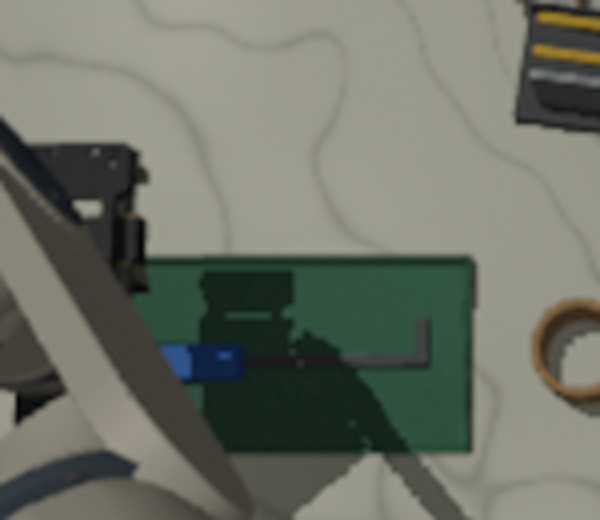

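arm_command(hand=[100,100,100,100,100,100,100,100,100,100,100,100], dp=[[40,0,21],[80,0,42],[120,0,63],[160,0,84],[200,0,105],[240,0,126],[280,0,147],[320,0,168],[360,0,190],[400,0,210],[440,0,232],[480,0,253]], rot=[[0,8.2,0],[0,16.4,0],[0,24.6,0],[0,32.8,0],[0,41,0],[0,49.2,0],[0,57.3,0],[0,65.5,0],[0,73.7,0],[0,82,0],[0,90,0],[0,98.3,0]])

```text
time: 16.05
tcp_pos: [624.9, -172.1, 174.4]
tcp_rot: [0.052, 0.705, -0.705, -0.055]
wrist_force: [0.3, -1.2, 0.5]
gripper_width: 55.8
```

```bash
python3 - <<'E'
from goal import *
info(); print(goal([*W(st,(35,-140,0))[:2],110],st[2]-np.pi/2))
save(capture("scene"),"pics/s11.png",(210,160,370,320),4)
im=capture("top");save(im,"pics/t11.png",(230,110,380,240),5)
for n in("top","scene"):
  r=masks_of(n,"handle_grip")
  for q in r[:2]: print(n,round(q["p"],2),np.round(q["xy"],1),q["pixels"].sum())
for P in((33,-140,78),(33,-140,68),(52,-140,78),(14,-140,78)): print(proj("top",W(st,P)),proj("scene",W(st,P)))
E
```

```text
t 16.05 tcp [ 624.9 -172.1  174.4] jawyaw -98.66 down [-0.004  0.001 -1.   ] j [-0.27  0.43  1.61  0.    1.1   1.45] F [ 0.3 -1.2  0.5] w 55.8
([-1.8, 64.4, -2.9], [0.03, -0.38, 0.21])
[[332.68180975 172.40384548]] [[281.97002472 259.42900656]]
[[332.22647337 173.43488387]] [[282.03579474 260.99630963]]
[[333.4254567  165.70531827]] [[285.90979062 263.10880484]]
[[331.93378752 179.14178386]] [[278.07174953 255.78796121]]
```

View pics/s11.png

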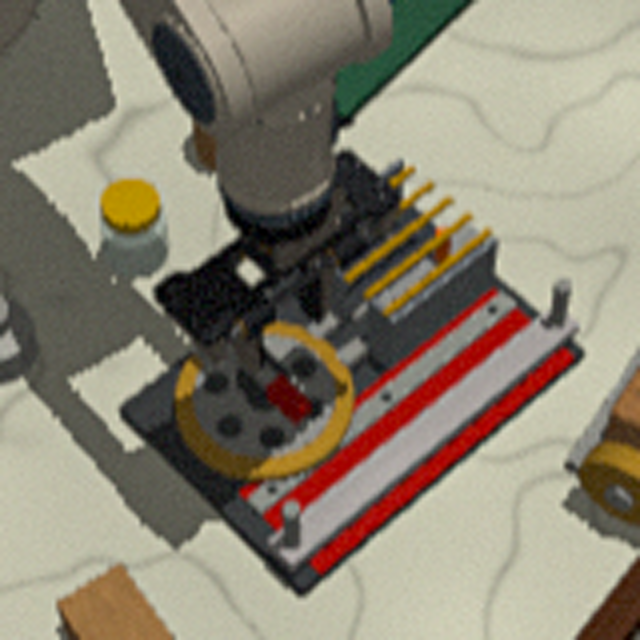

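View pics/t11.png

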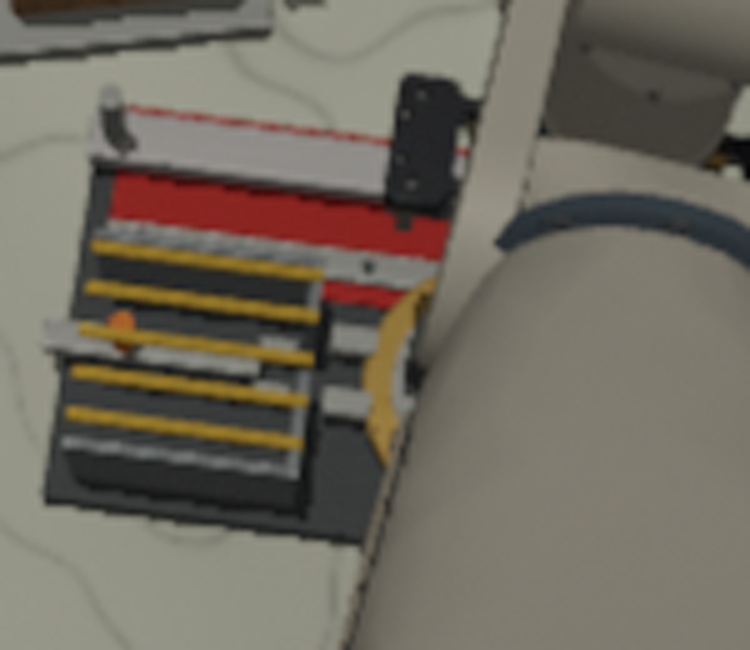

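arm_command(hand=[100,100,100,100,100,100,100], dp=[[-1.8,30,-2.9],[-1.8,64,-2.9],[-1.8,90,-2.9],[-1.8,108,-2.9],[-1.8,118,-2.9],[-1.8,122,-2.9],[-1.8,122,-2.9]], rot=[[0,-0.4,0],[0,-0.4,0],[0,-0.4,0],[0,-0.4,0],[0,-0.4,0],[0,-0.4,0],[0,-0.4,0]])

```text
time: 16.95
tcp_pos: [627.4, -167.3, 55.0]
tcp_rot: [0.048, 0.706, -0.705, -0.049]
wrist_force: [0.1, 0.1, 0.2]
gripper_width: 56.0
```

```bash
python3 - <<'E'
from goal import *
info(); print(goal([*W(st,(35,-140,0))[:2],51],st[2]-np.pi/2))
save(capture("scene"),"pics/s12.png",(230,210,330,310),6)
E
```

```text
t 16.95 tcp [ 627.4 -167.3   55. ] jawyaw -97.85 down [-0.001  0.    -1.   ] j [-0.26  0.57  1.69  0.    0.88  1.44] F [0.1 0.1 0.2] w 56.0
([0.1, 4.0, 2.3], [0.01, 0.43, 0.04])
```

View pics/s12.png

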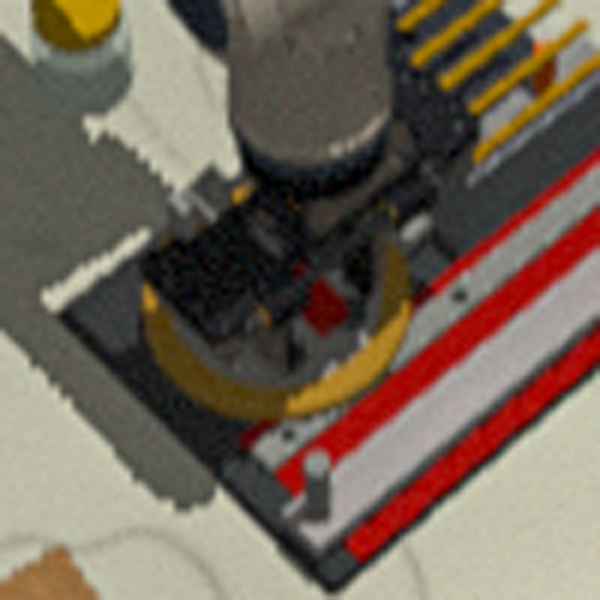

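arm_command(hand=[100,100,190,220,220,220,220,220,220], dp=[[0,3,2.3],[0,3,2.3],[0,3,2.3],[0,3,2.3],[0,3,2.3],[0,3,2.3],[0,3,2.3],[0,3,2.3],[0,3,2.3]], rot=[[0,0.4,0],[0,0.4,0],[0,0.4,0],[0,0.4,0],[0,0.4,0],[0,0.4,0],[0,0.4,0],[0,0.4,0],[0,0.4,0]], force=8)

```text
time: 17.9
tcp_pos: [627.8, -167.5, 52.2]
tcp_rot: [0.052, 0.707, -0.704, -0.052]
wrist_force: [2.4, 13.6, -0.8]
gripper_width: 20.0
```

```bash
python3 - <<'E'
from goal import *
info(); 
# arc: gripped point at radius ~100 from hinge, grasp pt height offset
S=state(); Rm=R.from_quat(S["tcp_rot"]).as_matrix(); a=st[2]
p0=S["tcp_pos"]; h=W(st,(-65,-140,68)); ex=np.array([np.cos(a),np.sin(a),0])
gp=p0+[0,0,18.7]; rel=gp-h; print("rel",rel@ex,rel[2], rel@[-np.sin(a),np.cos(a),0])
r0=np.hypot(rel@ex,rel[2]); t0=np.arctan2(rel[2],rel@ex); t1=np.pi/2
for t in np.linspace(t0,t1,21)[1:]:
    d=r0*(np.cos(t)-np.cos(t0))*ex+[0,0,r0*(np.sin(t)-np.sin(t0))]; print(np.round(np.degrees(t)),np.round(Rm.T@d,1).tolist())
E
```

```text
t 17.9 tcp [ 627.8 -167.5   52.2] jawyaw -98.36 down [ 0.     0.004 -1.   ] j [-0.27  0.57  1.69  0.    0.88  1.45] F [ 2.4 13.6 -0.8] w 20.0
rel 100.55921139396092 2.8531046780942546 2.103057119991668
6.0 [0.5, -7.7, -0.0]
10.0 [1.6, -15.4, -0.1]
15.0 [3.3, -23.0, -0.1]
19.0 [5.6, -30.4, -0.1]
24.0 [8.5, -37.6, -0.1]
28.0 [11.9, -44.6, -0.1]
33.0 [15.8, -51.3, -0.2]
37.0 [20.2, -57.7, -0.2]
41.0 [25.1, -63.7, -0.2]
46.0 [30.5, -69.3, -0.2]
50.0 [36.2, -74.5, -0.2]
55.0 [42.4, -79.2, -0.2]
59.0 [48.9, -83.4, -0.2]
63.0 [55.7, -87.2, -0.2]
68.0 [62.7, -90.3, -0.2]
72.0 [70.0, -93.0, -0.2]
77.0 [77.5, -95.1, -0.2]
81.0 [85.1, -96.5, -0.2]
86.0 [92.8, -97.4, -0.2]
90.0 [100.6, -97.7, -0.2]
```

arm_command(hand=[220,220,220], dp=[[0,0,-1.2],[0,0,-2.3],[0,0,-2.3]], rot=[[0,0,0],[0,0,0],[0,0,0]])

```text
time: 18.2
tcp_pos: [627.9, -167.2, 52.2]
tcp_rot: [0.051, 0.706, -0.705, -0.051]
wrist_force: [2.0, 5.8, -0.2]
gripper_width: 19.9
```

arm_command(hand=[220,220,220,220,220], dp=[[0.5,-7.7,0],[1.6,-15.4,0],[3.3,-23,0],[5.6,-30.4,0],[5.6,-30.4,0]], rot=[[0,0,0],[0,0,0],[0,0,0],[0,0,0],[0,0,0]])

```text
time: 18.7
tcp_pos: [621.7, -166.3, 83.1]
tcp_rot: [0.051, 0.706, -0.705, -0.052]
wrist_force: [-0.2, 6.2, 0.1]
gripper_width: 19.7
```

```bash
python3 - <<'E'
from goal import *
info(); 
save(capture("scene"),"pics/s13.png",(230,210,330,310),6)
E
```

```text
t 18.7 tcp [ 621.7 -166.3   83.1] jawyaw -98.34 down [-0.001  0.001 -1.   ] j [-0.26  0.52  1.69  0.    0.93  1.45] F [-0.2  6.2  0.1] w 19.7
```

View pics/s13.png

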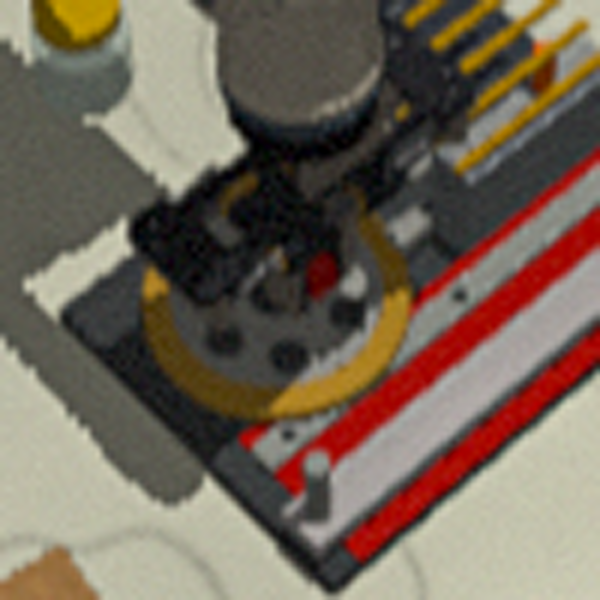

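arm_command(hand=[220,220,220,220,220,220,220,220,220,220,220,220], dp=[[2.9,-7.2,-1],[6.3,-14.2,-1],[10.2,-20.9,-1],[14.6,-27.3,-1],[19.5,-33.3,-1],[24.9,-38.9,-1],[30.6,-44.1,-1],[36.8,-48.8,-1],[43.3,-53,-1],[50.1,-56.8,-1],[57.1,-59.9,-1],[64.4,-62.6,-1]], rot=[[0,0,0],[0,0,0],[0,0,0],[0,0,0],[0,0,0],[0,0,0],[0,0,0],[0,0,0],[0,0,0],[0,0,0],[0,0,0],[0,0,0]])

```text
time: 19.95
tcp_pos: [558.4, -156.8, 145.7]
tcp_rot: [-0.052, -0.705, 0.705, 0.051]
wrist_force: [3.5, 4.0, -0.2]
gripper_width: 19.9
```

```bash
python3 - <<'E'
from goal import *
info(); 
S=state(); a=st[2];ex=np.array([np.cos(a),np.sin(a),0]);rel=S["tcp_pos"]+[0,0,18.7]-W(st,(-65,-140,68)); print(rel@ex,rel[2],rel@[-np.sin(a),np.cos(a),0])
save(capture("scene"),"pics/s14.png",(210,190,310,290),6)
E
```

```text
t 19.95 tcp [ 558.4 -156.8  145.7] jawyaw -98.31 down [ 0.001 -0.    -1.   ] j [-0.28  0.36  1.8   0.    0.99  1.44] F [ 3.5  4.  -0.2] w 19.9
30.349150406825135 96.43329461451768 2.71909297121381
```

View pics/s14.png

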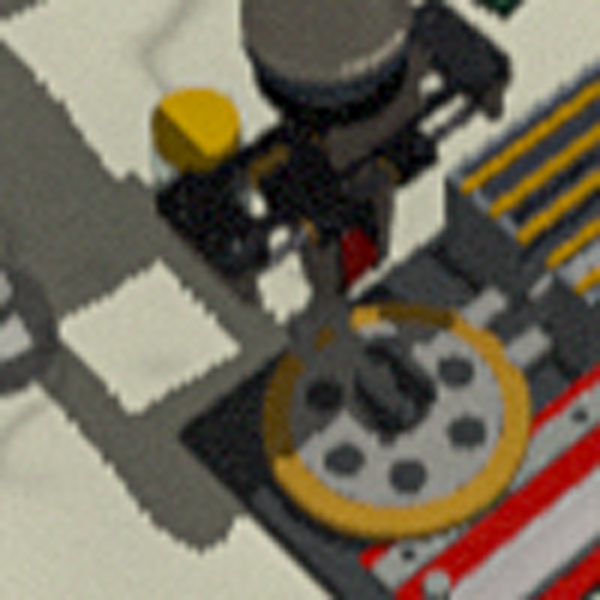

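arm_command(hand=[220,220,220,220,220], dp=[[7.5,-2.1,-0.5],[15,-3.5,-0.5],[22.8,-4.4,-0.5],[29,-4.7,-0.5],[29,-4.7,-0.5]], rot=[[0,0,0],[0,0,0],[0,0,0],[0,0,0],[0,0,0]])

```text
time: 20.5
tcp_pos: [528.6, -152.1, 150.0]
tcp_rot: [-0.051, -0.705, 0.705, 0.052]
wrist_force: [-0.7, -0.3, 6.5]
gripper_width: 20.4
```

arm_command(hand=[220,220,220], dp=[[2,0,0],[3,0,0],[3,0,0]], rot=[[0,0,0],[0,0,0],[0,0,0]])

```text
time: 20.8
tcp_pos: [526.8, -151.9, 150.0]
tcp_rot: [-0.051, -0.705, 0.705, 0.051]
wrist_force: [0.2, 0.0, 6.0]
gripper_width: 19.9
```

```bash
python3 - <<'E'
from goal import *
info(); 
S=state(); a=st[2];ex=np.array([np.cos(a),np.sin(a),0]);rel=S["tcp_pos"]+[0,0,18.7]-W(st,(-65,-140,68)); print(rel@ex,rel[2],rel@[-np.sin(a),np.cos(a),0])
save(capture("scene"),"pics/s15.png",(210,190,310,290),6)
E
```

```text
t 20.8 tcp [ 526.8 -151.9  150. ] jawyaw -98.31 down [-0. -0. -1.] j [-0.28  0.31  1.86 -0.    0.97  1.43] F [0.2 0.  6. ] w 19.9
-1.660740399143912 100.66462057034116 3.0253276218636254
```

View pics/s15.png

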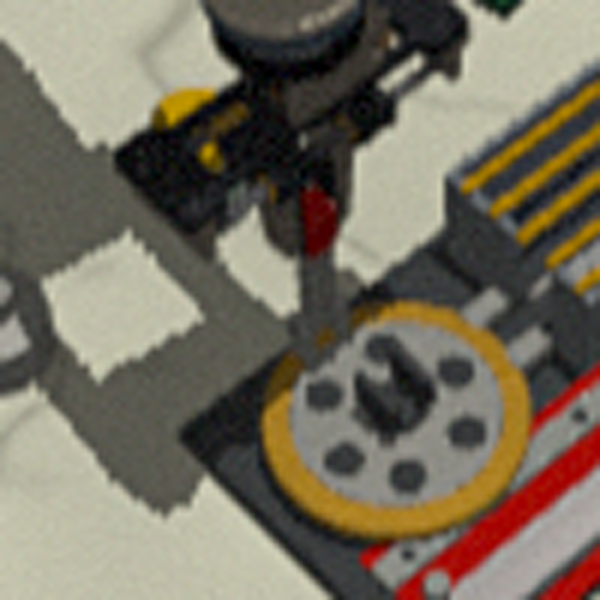

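arm_command(hand=[220,220,220,220], dp=[[1.5,0,0],[3,0,0],[3,0,0],[3,0,0]], rot=[[0,0,0],[0,0,0],[0,0,0],[0,0,0]])

```text
time: 21.25
tcp_pos: [523.8, -151.4, 149.8]
tcp_rot: [-0.051, -0.705, 0.705, 0.051]
wrist_force: [1.1, -1.9, 4.3]
gripper_width: 19.9
```

arm_command(hand=[220,220,220,220], dp=[[1.5,0,0],[3,0,0],[3,0,0],[3,0,0]], rot=[[0,0,0],[0,0,0],[0,0,0],[0,0,0]])

```text
time: 21.65
tcp_pos: [521.5, -151.0, 149.8]
tcp_rot: [-0.052, -0.705, 0.705, 0.051]
wrist_force: [3.8, -3.0, -0.1]
gripper_width: 19.9
```

```bash
python3 - <<'E'
from goal import *
info(); 
S=state(); a=st[2];ex=np.array([np.cos(a),np.sin(a),0]);rel=S["tcp_pos"]+[0,0,18.7]-W(st,(-65,-140,68)); print(rel@ex,rel[2],rel@[-np.sin(a),np.cos(a),0])
save(capture("scene"),"pics/s16.png",(210,190,310,290),6)
E
```

```text
t 21.65 tcp [ 521.5 -151.   149.8] jawyaw -98.31 down [ 0.001 -0.    -1.   ] j [-0.28  0.3   1.87 -0.    0.97  1.43] F [ 3.8 -3.  -0.1] w 19.9
-7.043510874712319 100.45692047862886 3.0848892238550474
```

View pics/s16.png

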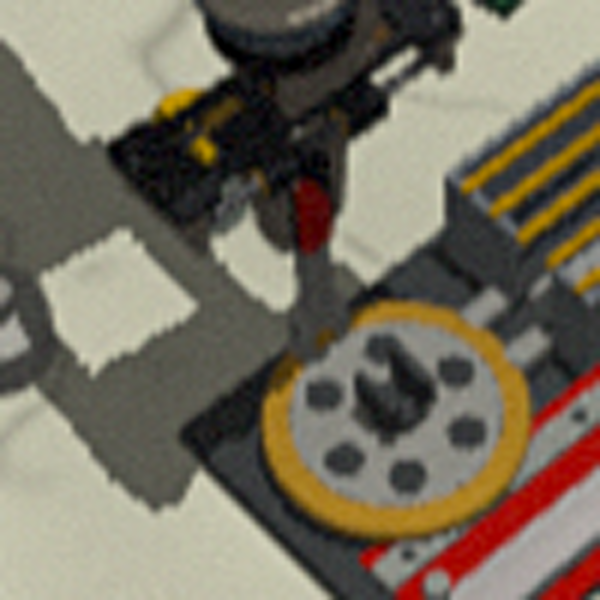

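```bash
python3 - <<'E'
from goal import *
for P in((-65,-137,68),(-65,-137,147),(-65,-137,185),(-73,-137,185),(-65,-137,166)): print(P,(proj("scene",W(st,P))[0]-[210,190])*6)
E
```

```text
(-65, -137, 68) [318.77183938 312.94357485]
(-65, -137, 147) [310.93916902 233.39749955]
(-65, -137, 185) [306.93615108 192.74413976]
(-73, -137, 185) [297.06453805 183.76900852]
(-65, -137, 166) [308.95776435 213.27499249]
```

arm_command(hand=[220,220,220,220], dp=[[1,0,0],[2,0,0],[2,0,0],[2,0,0]], rot=[[0,0,0],[0,0,0],[0,0,0],[0,0,0]])

```text
time: 22.1
tcp_pos: [520.9, -151.0, 149.9]
tcp_rot: [-0.053, -0.705, 0.705, 0.05]
wrist_force: [9.4, -3.3, -5.3]
gripper_width: 19.7
```

```bash
python3 - <<'E'
from goal import *
def inv(p,q): 
    a=p[2]; d=q[:2]-p[:2]; return np.array([np.cos(a)*d[0]+np.sin(a)*d[1],-np.sin(a)*d[0]+np.cos(a)*d[1]])
print(inv(st,unproj("scene",((396.5)/6-.5+210,(419.5)/6-.5+190),42)))
print((proj("scene",W(st,(0,-140,42)))[0]-[210,190])*6)
S=state(); Rm=R.from_quat(S["tcp_rot"]).as_matrix(); p=S["tcp_pos"]; print(inv(st,p))
for c in((0,-138),):
    C=W(st,(*c,0)); 
    rel=p-C; rel[2]=0
    rel=rel-[0,0,0]
    for d in list(range(8,96,8))+[92]:
        t=np.radians(d); Q=R.from_rotvec([0,0,t]).as_matrix(); print(d,np.round(Rm.T@(Q@rel-rel),1).tolist(),end=" ")
E
```

```text
[   1.90633296 -141.69308742]
[393.47833904 412.57086929]
[ -72.67141206 -136.93654857]
8 [-0.6, 0.0, 10.1] 16 [-2.5, 0.0, 20.1] 24 [-5.9, 0.0, 29.6] 32 [-10.5, 0.0, 38.7] 40 [-16.3, 0.1, 47.0] 48 [-23.3, 0.1, 54.3] 56 [-31.2, 0.1, 60.7] 64 [-39.9, 0.2, 65.9] 72 [-49.2, 0.2, 69.8] 80 [-59.0, 0.2, 72.4] 88 [-69.1, 0.3, 73.6] 92 [-74.2, 0.3, 73.7]
```

arm_command(hand=[225,225,225,225,225,225], dp=[[-1.5,0,0],[-1.7,0,5.1],[-2.2,0,10.1],[-3,0,15.1],[-4.3,0,20],[-4.3,0,20]], rot=[[0,0,0],[0,-4,0],[0,-8,0],[0,-12,0],[0,-16,0],[0,-16,0]], force=15)

```text
time: 22.7
tcp_pos: [520.9, -171.2, 149.8]
tcp_rot: [-0.047, 0.706, -0.705, 0.048]
wrist_force: [4.6, -1.3, -0.6]
gripper_width: 20.1
```

```bash
python3 - <<'E'
from goal import *
info(); 
save(capture("scene"),"pics/s17.png",(210,190,310,290),6)
E
```

```text
t 22.7 tcp [ 520.9 -171.2  149.8] jawyaw -82.28 down [ 0.001  0.    -1.   ] j [-0.32  0.31  1.86  0.    0.97  1.12] F [ 4.6 -1.3 -0.6] w 20.1
```

View pics/s17.png

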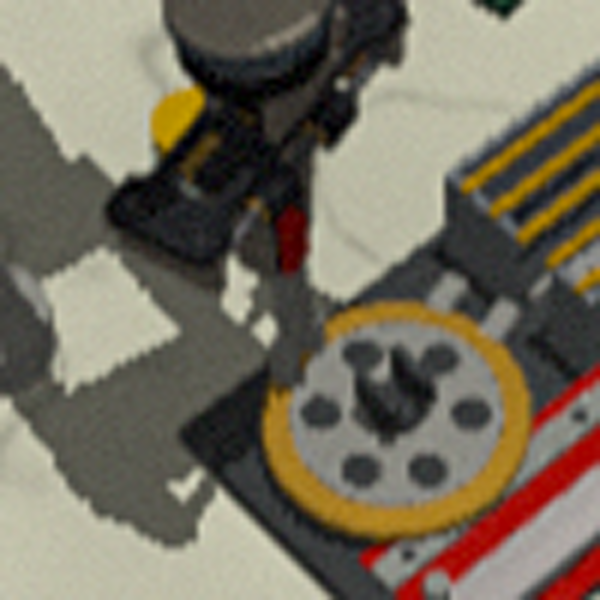

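arm_command(hand=[225,225,225,225,225,225,225,225,225], dp=[[-0.3,0,6.3],[-1.1,0,12.6],[-2.5,0,18.8],[-4.4,0,24.9],[-6.8,0,30.7],[-9.7,0,36.4],[-13.1,0,41.7],[-17,0,46.7],[-17,0,46.7]], rot=[[0,-5,0],[0,-10,0],[0,-15,0],[0,-20,0],[0,-25,0],[0,-30,0],[0,-35,0],[0,-40,0],[0,-40,0]])

```text
time: 23.65
tcp_pos: [543.8, -214.7, 149.8]
tcp_rot: [-0.286, 0.647, -0.647, 0.286]
wrist_force: [2.9, 0.7, 2.0]
gripper_width: 19.7
```

```bash
python3 - <<'E'
from goal import *
info(); S=state(); Rm=R.from_quat(S["tcp_rot"]).as_matrix(); print("Ftool",Rm.T@S["wrist_force"])
save(capture("scene"),"pics/s18.png",(210,190,310,290),6)
E
```

```text
t 23.65 tcp [ 543.8 -214.7  149.8] jawyaw -42.36 down [-0.     0.001 -1.   ] j [-0.38  0.36  1.78  0.    1.    0.36] F [2.9 0.7 2. ] w 19.7
Ftool [-2.47654603 -2.00247341  1.69142512]
```

View pics/s18.png

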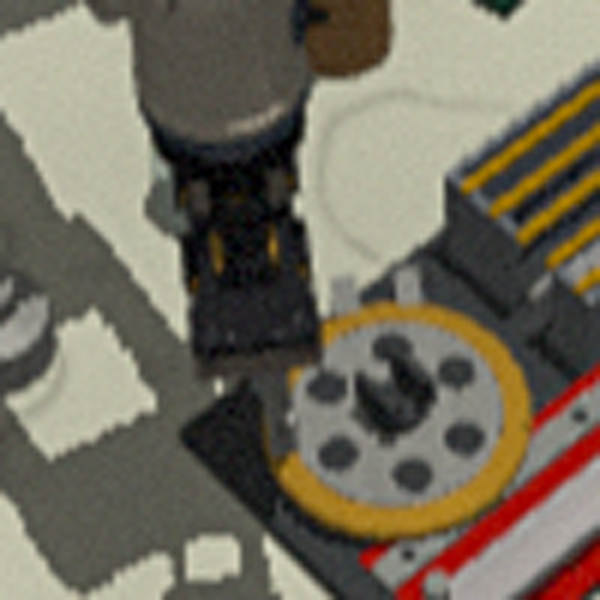

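Continue: 56° done, 30° more and then feel for the stop.

arm_command(hand=[225,225,225,225,225,225,225], dp=[[-0.3,0,6.3],[-1.1,0,12.6],[-2.5,0,18.8],[-4.4,0,24.9],[-6.8,0,30.7],[-9.7,0,36.4],[-9.7,0,36.4]], rot=[[0,-5,0],[0,-10,0],[0,-15,0],[0,-20,0],[0,-25,0],[0,-30,0],[0,-30,0]])

```text
time: 24.4
tcp_pos: [576.8, -231.7, 149.8]
tcp_rot: [-0.443, 0.551, -0.551, 0.443]
wrist_force: [2.0, 2.5, 4.0]
gripper_width: 20.0
```

```bash
python3 - <<'E'
from goal import *
info(); S=state(); Rm=R.from_quat(S["tcp_rot"]).as_matrix(); print("Ftool",Rm.T@S["wrist_force"])
save(capture("scene"),"pics/s19.png",(210,190,310,290),6)
E
```

```text
t 24.4 tcp [ 576.8 -231.7  149.8] jawyaw -12.38 down [-0.001  0.001 -1.   ] j [-0.38  0.41  1.7   0.    1.03 -0.17] F [2.  2.5 4. ] w 20.0
Ftool [-2.85282268 -3.97444034  1.39074816]
```

View pics/s19.png

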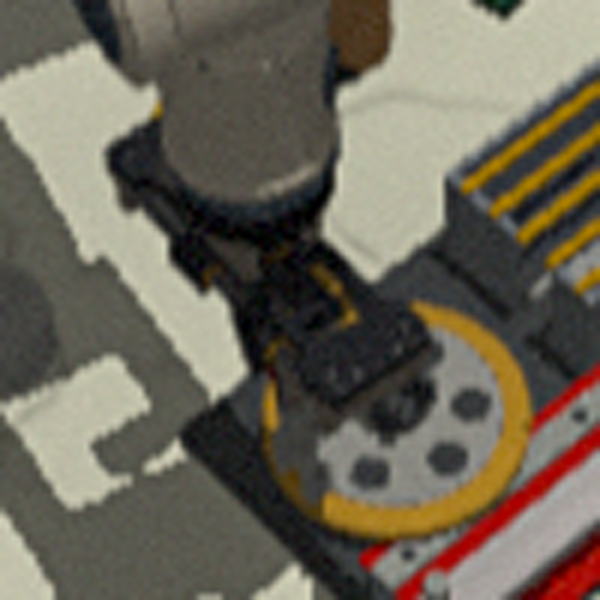

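arm_command(hand=[225,225,225], dp=[[-0.1,0,2.6],[-0.2,0,5],[-0.2,0,5]], rot=[[0,-2,0],[0,-4,0],[0,-4,0]])

```text
time: 24.75
tcp_pos: [581.1, -232.5, 149.8]
tcp_rot: [-0.462, 0.536, -0.535, 0.461]
wrist_force: [0.0, 2.7, 5.2]
gripper_width: 20.1
```

arm_command(hand=[225,225,225,225], dp=[[0,0,1.2],[0,0,2.5],[0,0,2.5],[0,0,2.5]], rot=[[0,0,0],[0,0,0],[0,0,0],[0,0,0]])

```text
time: 25.15
tcp_pos: [581.7, -232.6, 149.7]
tcp_rot: [-0.462, 0.537, -0.534, 0.46]
wrist_force: [-6.1, 3.7, 9.6]
gripper_width: 19.4
```

```bash
python3 - <<'E'
from goal import *
info(); S=state(); Rm=R.from_quat(S["tcp_rot"]).as_matrix(); print("Ftool",Rm.T@S["wrist_force"],S["moment"])
E
```

```text
t 25.15 tcp [ 581.7 -232.6  149.7] jawyaw -8.53 down [-0.005  0.001 -1.   ] j [-0.38  0.42  1.68 -0.    1.04 -0.23] F [-6.1  3.7  9.6] w 19.4
Ftool [-2.7302483  -9.58498082 -6.62242068] [0.59936401 0.96790779 0.07208772]
```

arm_command(hand=[225,225,225,225], dp=[[0,0,1.5],[0,0,3],[0,0,3],[0,0,3]], rot=[[0,0,0],[0,0,0],[0,0,0],[0,0,0]])

```text
time: 25.55
tcp_pos: [582.1, -232.6, 149.6]
tcp_rot: [-0.464, 0.539, -0.533, 0.459]
wrist_force: [-16.8, 3.9, 16.8]
gripper_width: 19.8
```

```bash
python3 - <<'E'
from goal import *
info(); S=state(); Rm=R.from_quat(S["tcp_rot"]).as_matrix(); print("Ftool",Rm.T@S["wrist_force"],S["moment"])
E
```

```text
t 25.55 tcp [ 582.1 -232.6  149.6] jawyaw -8.53 down [-0.01   0.003 -1.   ] j [-0.38  0.43  1.68 -0.    1.05 -0.23] F [-16.8   3.9  16.8] w 19.8
Ftool [ -1.43470599 -16.63398543 -17.34970527] [0.7643913  2.80201114 0.075943  ]
```

arm_command(hand=[225,225,225,225,225], dp=[[0,0,-2],[0,0,-4],[1,0,-4],[2,0,-4],[2,0,-4]], rot=[[0,0,0],[0,0,0],[0,0,0],[0,0,0],[0,0,0]])

```text
time: 26.05
tcp_pos: [581.4, -233.0, 149.6]
tcp_rot: [-0.461, 0.538, -0.534, 0.461]
wrist_force: [-2.5, 11.1, 8.5]
gripper_width: 19.9
```

```bash
python3 - <<'E'
from goal import *
info(); S=state(); Rm=R.from_quat(S["tcp_rot"]).as_matrix(); print("Ftool",Rm.T@S["wrist_force"],S["moment"])
E
```

```text
t 26.05 tcp [ 581.4 -233.   149.6] jawyaw -8.53 down [-0.003  0.004 -1.   ] j [-0.38  0.42  1.68  0.    1.04 -0.24] F [-2.5 11.1  8.5] w 19.9
Ftool [-10.6480811   -8.4299365   -4.13485513] [ 1.831471    0.43581024 -0.04564335]
```

arm_command(hand=[150,100,100,100,100], dp=[[0,0,-0.5],[0,0,-0.5],[0,0,-0.5],[0,0,-0.5],[0,0,-0.5]], rot=[[0,0,0],[0,0,0],[0,0,0],[0,0,0],[0,0,0]])

```text
time: 26.55
tcp_pos: [582.5, -235.5, 149.7]
tcp_rot: [-0.462, 0.535, -0.535, 0.462]
wrist_force: [-0.2, -0.5, -0.5]
gripper_width: 55.3
```

arm_command(hand=[100,100,100,100,100,100,100,100,100], dp=[[0,-20,-0.5],[0,-50,-0.5],[0,-90,-0.5],[0,-140,-0.5],[60,-150,-100],[90,-150,-150],[120,-150,-200],[150,-150,-240],[150,-150,-240]], rot=[[0,0,0],[0,0,0],[0,0,0],[0,0,0],[0,0,0],[0,0,0],[0,0,0],[0,0,0],[0,0,0]])

```text
time: 27.45
tcp_pos: [351.5, -335.6, 299.6]
tcp_rot: [0.463, -0.535, 0.535, -0.462]
wrist_force: [0.5, -1.0, 0.5]
gripper_width: 56.2
```

```bash
python3 - <<'E'
from goal import *
info()
save(capture("scene"),"pics/s20.png",(200,160,340,300),4); save(capture("top"),"pics/t20.png",(230,110,400,240),4)
E
```

```text
t 27.45 tcp [ 351.5 -335.6  299.6] jawyaw -8.3 down [ 0.    -0.001 -1.   ] j [-0.77  0.05  1.82 -0.    1.27 -0.62] F [ 0.5 -1.   0.5] w 56.2
```

View pics/s20.png

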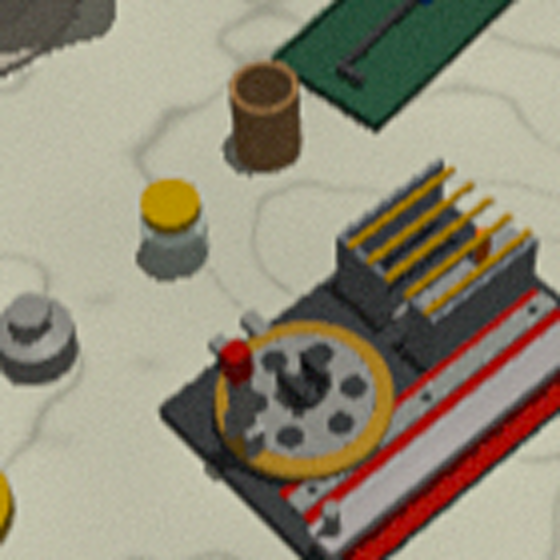

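View pics/t20.png

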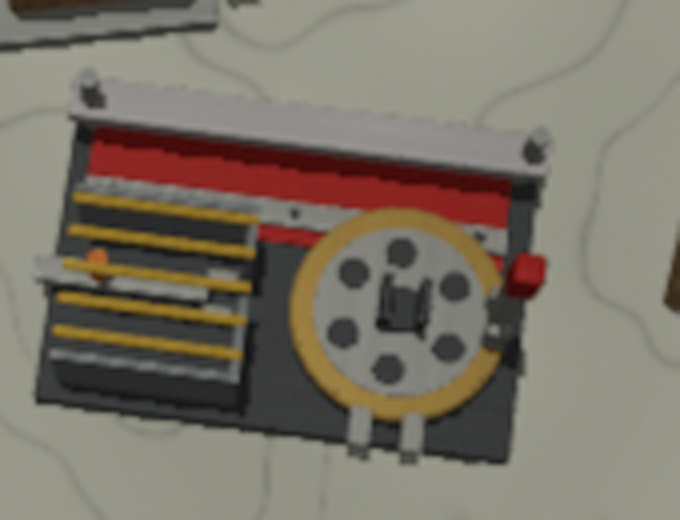

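```bash
python3 - <<'E'
from goal import *
for P in((0,-205,68),(0,-205,183),(0,-205,166),(0,-205,145),(0,-190,183)): print(P,np.round((proj("scene",W(st,P))[0]-[200,160])*4),np.round((proj("top",W(st,P))[0]-[230,110])*4))
# lugs symmetric check: direction of lug pair now vs -x
im=capture("scene"); save(im,"pics/s21.png"); im=capture("top"); save(im,"pics/t21.png")
E
```

```text
(0, -205, 68) [242. 426.] [499. 313.]
(0, -205, 183) [233. 350.] [531. 266.]
(0, -205, 166) [235. 362.] [526. 274.]
(0, -205, 145) [236. 376.] [520. 283.]
(0, -190, 183) [248. 339.] [507. 263.]
```

View pics/s21.png

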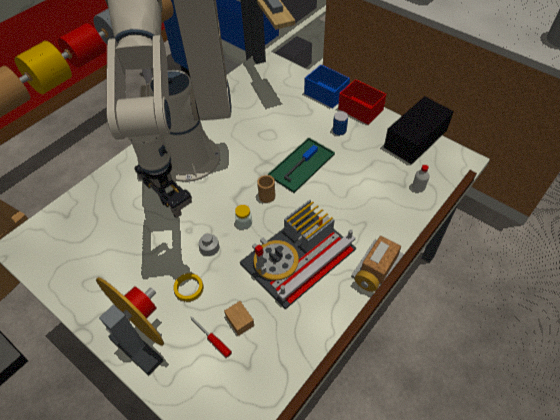

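View pics/t21.png

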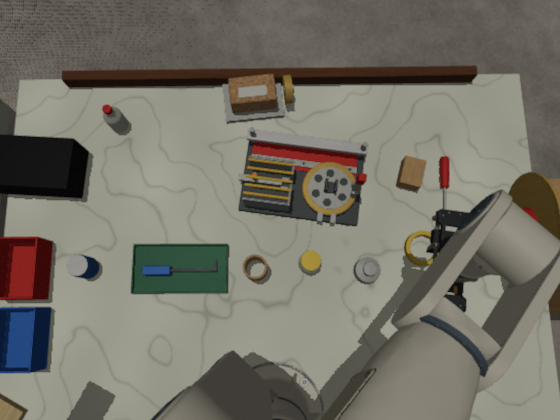

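```bash
python3 -c "
from cell import *
print(sign_off())"
```

```text
the job is handed in; nothing more can be done
None
```

The job is done and handed in at about 27.7 s of the 69 s allowed; `sign_off` gave no verdict.

1. **Bolt:** I hooked the rod behind the orange post and dragged it out to its stop. There the pull rose to 18 N with almost no further movement, and both cameras put the post about 70 mm along station y, which is fully out. Only the rod entered the tunnel.
2. **Rod:** It lies flat inside the green tray in both cameras.
3. **Handle:** I gripped the red grip and swung the handle up to its stop, where the push met about 9 N.
4. **Wheel:** I turned it 90° counter-clockwise to its stop, with 17 N at the handle and hardly any movement.
5. **Handle again:** I pressed it outward once more; it met about 11 N at its stop, and I let go.

**Last checks:** In the final pictures the handle's top is within about 3 px (in the 4× enlarged crops) of where an upright handle a quarter turn round should appear. The beam looks raised, the other things on the bench look unmoved, and the arm was clear with near-zero wrist force.

**Disagreements:**
- The wheel sat 2–3 mm off my first station fit. That put up to 14 N sideways on the gripper when it closed on the handle, and I corrected it before lifting.
- When the handle reached its stop, the grip point was about 8 mm beyond the estimated hinge line. I put that down to the off-centre grasp, some slip and calibration error, because the pictures agreed with upright.
- The networks often confused parts of the station, so I set its pose from image features instead.

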